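# Set the knocked-over refill bottles back in the bottle rail and clamp the row

### The job

The square refill bottles lie knocked over on the bench (two or three of them). Stand every one of them upright, cap up, in the aluminium bottle rail, closed up in one row against the rail's end plate without gaps, and slide the loose wooden block, which waits at the open end of the rail, flush against the last bottle. Finally take the spring clamp off the edge of the parts bin and clip it onto either side wall of the rail close behind the block (no more than a centimetre from it), so that the row cannot spread; leave the wash bottle, tape roll and screw dish where they are.

Things in the scene. Friction and masses are not known exactly. Their poses are not given: they have to be found in the camera images.
- rail: Bottle rail, an aluminium U-channel 285 mm long screwed to the bench, open at the top and at its right-hand end. Origin: centre of its underside; x along the channel towards the end plate, z up. Floor 3 mm thick, inner width 60 mm; side walls 3 mm thick, mid-planes at y = +31.5 and -31.5 mm, top edges 37 mm above the underside. End plate 45 mm high. A low screwed lug beyond each end.
- rail_stop (a point): Point on the channel's floor at the inner face of the end plate, on the centre line (x = +142.5, z = +3 mm in the rail's frame); same axes as the rail. The row of bottles starts here and grows towards -x; the open end lies at x = -285 mm from here. Beware: a solid task lamp's head hangs 0.55 m above the bench close to the robot's left (x -100 to 240, y 200 to 270 mm), so the raised arm must stay right of it.
- bottle_a_c (a point): Centre of a square white plastic refill bottle (identical ones; None if absent), 0.1 to 0.2 kg, heavier towards the base. Own x runs from base to cap: level while it lies, up when it stands. 120 mm long: base at x = -60 mm, body 50 x 50 mm up to x = +30, shoulder 42 x 42 mm to +39, round black cap 33 mm thick from +42 to +60 mm. Starts lying, cap roughly to the right.
- bottle_a: The same bottle; origin on the middle of one of its long flat sides (25 mm from the centre), same axes.
- bottle_b_c (a point): Centre of a square white plastic refill bottle (identical ones; None if absent), 0.1 to 0.2 kg, heavier towards the base. Own x runs from base to cap: level while it lies, up when it stands. 120 mm long: base at x = -60 mm, body 50 x 50 mm up to x = +30, shoulder 42 x 42 mm to +39, round black cap 33 mm thick from +42 to +60 mm. Starts lying, cap roughly to the right.
- bottle_b: The same bottle; origin on the middle of one of its long flat sides (25 mm from the centre), same axes.
- bottle_c_c (a point): Centre of a square white plastic refill bottle (identical ones; None if absent), 0.1 to 0.2 kg, heavier towards the base. Own x runs from base to cap: level while it lies, up when it stands. 120 mm long: base at x = -60 mm, body 50 x 50 mm up to x = +30, shoulder 42 x 42 mm to +39, round black cap 33 mm thick from +42 to +60 mm. Starts lying, cap roughly to the right.
- bottle_c: The same bottle; origin on the middle of one of its long flat sides (25 mm from the centre), same axes.
- block_c (a point): Centre (40 mm above the underside) of the loose beech stop block, standing in the rail near its open end, 0.1 kg: a foot 48 mm along its own x (along the channel), 54 mm along its own y (3 mm play each side), 32 mm high, and on its middle an upright 18 mm (x) by 44 mm (y) to hold it by, up to 80 mm above the underside. Both ends of the foot are alike.
- block: The same block; origin at the centre of its underside, same axes.
- clamp_grip (a point): Spring clamp (clothes-peg type, steel): point midway between its handles, where to squeeze them, 42 mm above the hinge. Own x along the hinge, y the direction of squeezing, z up (jaws down) while it grips a wall. Handles 20 mm wide along x, ending 58 mm above the hinge; 49 mm over their outsides at this point, 60 mm at their ends; 24 to 26 mm when fully squeezed against their stop.
- clamp_pads (a point): Centre of the gap between the clamp's jaw pads, 25 mm below the hinge, 67 mm below clamp_grip; same axes. Pads 20 mm wide along x, from 16 to 34 mm below the hinge; each jaw 6.5 mm thick, pad included. Fully squeezed the tips gape 24 mm. A proper fit has the wall between the pads, its top edge about 14 mm below the hinge; it starts so on the bin's wall nearest the robot.
- clamp: The clamp's half at +y, 0.07 kg in all; origin on the hinge, same axes as its points (this half tilts by up to 0.32 rad about x while it is squeezed).
- clamp_jaw (a joint): Hinge angle between the clamp's halves: 0 while it grips a 3 mm wall (bin and rail walls are 3 mm), 0.64 squeezed fully open, -0.09 shut on nothing. A spring shuts it: about 7 N on the handles to start, 11 N fully open.
- bin: Grey sheet-steel parts bin fixed on the bench, 80 mm (x) by 100 mm (y), 45 mm high, walls 3 mm; origin at the centre of its underside. A few small parts lie in it. The clamp is parked on its -x wall.
- wash_bottle: White wash bottle with a red bent nozzle, 197 mm high, standing behind the work; leave it alone. Origin at its foot.
- tape_roll: Roll of masking tape lying flat, 104 mm across, 25 mm high; leave it alone. Origin at its underside.
- dish: Pressed steel screw dish, 84 mm across, 18 mm high, left of the work; leave it alone. Origin at its underside.

How it is judged:
By the outcome, as a careful person would: the job done as asked, in the order asked, and still so for the second after the job is handed in, with the robot touching nothing.
Of bottle_a, bottle_b, bottle_c only 2 to 3 are there at a start; the rules pass over those that are not, and their reading is None.
At some moment in a run one of bottle_a, bottle_b, bottle_c, block may be knocked a few centimetres aside while the robot is not near it.
It also fails if it takes over 210 s, if anything falls off the work surface, if the arm or the gripper's body presses on something with over 40 N, if the wrist force passes 120 N, or if a joint passes its speed limit or range.

### The arm

A 7-joint arm with a two-finger parallel gripper is mounted at the origin on the work surface; the furniture and walls round the work are solid. World frame = base frame: x ahead of the robot, y to its left, z up, the work surface at z = 0. Lengths are in m, angles in rad, forces in N, time in s.
With the tool pointing down it reaches from about 0.4 to 0.85 m from the base axis. Payload 4.5 kg.
Tool frame: the origin (TCP) lies where the fingers leave the gripper's body, on its centre line; the fingertips stand 64 mm ahead of it and the grasp point (between the pads) lies 45 mm ahead of it; z points along the fingers, y is the direction in which the jaws open and shut (so a half turn about z gives the same grasp; the last joint's range is limited). The gripper opens to 88 mm and grips with 3 to 60 N. Pads are 18 mm wide; open, the fingers measure 123 mm over their backs; the gripper's body (75 mm by 187 mm) begins 45 mm behind the grasp point.
Start: joints at [1.135, 0.689, -0.195, 1.565, 0.157, 0.902, -0.215], TCP at [0.283, -0.557, 0.303] pointing down, gripper open.
Joint ranges: [-3.01, 3.01], [-0.46, 2.08], [-1.47, 1.51], [0.13, 2.56], [-1, 4.14], [0.04, 2.09], [-2.66, 2.66]. Speed limits (rad/s): [2.57, 2.57, 3.14, 3.14, 3.14, 3.14, 3.14].

### API

Orientations are given as a unit quaternion [x, y, z, w].
In Python, from plant import monitor, snapshot, workorder, finder gives the robot as it stands.
- The arm moves only by the tool carry_out, never from a script. Its argument "motion" is one flat list of numbers, 6 for each row, row after row: the shift along the tool's x, y, z in cm, then the turn, a rotation vector about the tool's x, y, z in rad. In form: [x, y, z, rx, ry, rz, x, y, z, rx, ry, rz, ...]. A call has 1 to 8 rows; each row shifts and turns the commanded pose from where the row before left it, along the tool's axes as they then stand; what a row does not reach is not made up. A row lasts 1/8 s, in which the tool goes at most 62.5 mm and 10.7 degrees, less where a joint would pass 70% of its speed; a pose out of reach is approached as far as the arm can. A call with a gripper value outside its range is refused whole. "hand" is the finger opening in cm, from 0 to 8.81, set as the call begins (left out, the last holds). The fingers move at their own pace and stop on an object; "grip_force" is the grip in N (left out, the last holds). Time passes only in rows, so rows that do not move let the fingers close. It gives the time, the measured TCP pose, the force and the opening at its end, in the units of the state.
- monitor.get_state(): the state, without advancing time (a new reading comes with each control period).
- snapshot(name): name is "scene" or "side" or "wrist"; returns a dict with "frame" (400x640x3 uint8, red, green, blue), "range_z" (400x640 float32, m along the optical axis (not along the pixel's ray), 0 where there is no reading), "fx", "fy", "cx", "cy" (pixels), "D" ([k1, k2, p1, p2, k3] as OpenCV has them; the pictures are not rectified), "rvec" (rotation vector, rad) and "tvec" (3), from world to camera coordinates, as OpenCV has them; the wrist camera has in their place "hand_eye" (4x4, takes a point from camera to tool coordinates, whose origin is the TCP and whose axes are the flange's). Camera axes: x right, y down, z forward; pixel columns grow to the right and rows downward; lengths in m; the calibration is good to about 2 mm. A picture is of the moment at which its call begins: read the wrist's pose just before it.
- workorder.finish_job(): hands the job in, once; it reports no verdict.
Trained networks look in a picture, given as the dict that the camera call returned (one of the last four; its "shot" number tells which), for a name from the list of things; names that differ only in an ending like _2 or _b are one class to them, and where a whole thing is asked for, a point or a joint stands for the part that bears it (a point fixed in the world has none). Each returns a list of dicts, best first, with "p" (0 to 1); they miss things now and then, are a little off and sometimes report something else, mostly with a low value. They report only what shows in the picture. A call takes as long as a camera call.
- finder.masks_of(picture, thing): "pixels" (400x640 bool, what is visible of it) and "extent" ([left, top, right, bottom] in pixels, round what is visible of it).
The state is a dict: "clock": time; "q": joint angles; "qd": joint speeds; "joint_torque": joint torques, N m; "tool_pos": TCP position; "eef_rot": TCP orientation; "contact_force": force on the tool from outside, world axes, zero at the start; "moment": the same for the moment, N m; "opening": opening from 0.0 (shut) to 1.0 (fully open).
Only numpy, scipy, OpenCV 4.12 (cv2) and the standard library are available. Lean on these libraries where they do the work, as an engineer would, in place of code of your own. Each camera call takes 0.05 s, during which the arm holds its last target. There are 200 camera calls.

## Working session

There is one attempt and no reset: what is moved stays moved. The work goes in short steps, Python scripts to look and compute and a tool call to move; the robot and the scene stay as the last step left them, time stands still between calls to the robot, and variables do not carry over. Pictures are saved under pics/ and viewed, about 12 in all and at most 16, crops included, and the job is handed in when it is done.

Besides the shell and the picture viewer there is one more tool, called after "Emit:" as name(argument=value, ...), one argument or row to a line, values as JSON. carry_out: Moves the arm, as the interface text tells. Its arguments: {"type":"object","properties":{"motion":{"type":"array"},"hand":{"type":"number"},"grip_force":{"type":"number"}},"required":["motion"]}

```bash
ls; mkdir -p pics
cat > h.py <<'E'
import numpy as np, cv2
from scipy.spatial.transform import Rotation as R
from plant import monitor, snapshot, workorder, finder
def snap(name):
    s=monitor.get_state(); d=snapshot(name)
    if 'hand_eye' in d:
        T=np.eye(4);T[:3,:3]=R.from_quat(s['eef_rot']).as_matrix();T[:3,3]=s['tool_pos']
        d['Twc']=T@np.array(d['hand_eye'])
    else:
        T=np.eye(4);T[:3,:3]=R.from_rotvec(np.ravel(d['rvec'])).as_matrix();T[:3,3]=np.ravel(d['tvec'])
        d['Twc']=np.linalg.inv(T)
    return d
def K(d): return np.array([[d['fx'],0,d['cx']],[0,d['fy'],d['cy']],[0,0,1.]])
def pts(d,mask):
    v,u=np.nonzero(mask&(d['range_z']>0)); z=d['range_z'][v,u]
    n=cv2.undistortPoints(np.stack([u,v],1).astype(float)[:,None],K(d),np.array(d['D']))[:,0]
    p=np.c_[n*z[:,None],z]; return p@d['Twc'][:3,:3].T+d['Twc'][:3,3]
def save(d,name): cv2.imwrite('pics/'+name,d['frame'][...,::-1])
def st():
    s=monitor.get_state(); print('t',round(s['clock'],2),'pos',np.round(s['tool_pos'],4),'open',round(s['opening']*88.1,1),'F',np.round(s['contact_force'],1)); print(np.round(R.from_quat(s['eef_rot']).as_matrix(),3).tolist(),'q',np.round(s['q'],2)); return s
E
python3 - <<'E'
from h import *
st()
for c in ('scene','side'):
    d=snap(c); save(d,c+'0.png'); print(c,d['Twc'].round(3).tolist())
    for t in ('rail','bottle_a','block','clamp','bin','wash_bottle','tape_roll','dish'):
        for m in finder.masks_of(d,t)[:4]:
            P=pts(d,m['pixels'])
            if len(P): print(t,round(m['p'],2),np.round(m['extent']),len(P),'med',np.median(P,0).round(3),'lo',np.percentile(P,3,0).round(3),'hi',np.percentile(P,97,0).round(3))
E
```

```text
pics
t 0.0 pos [ 0.2827 -0.5569  0.3019] open 88.0 F [-0.6 -1.  -0.4]
[[0.892, 0.453, -0.001], [0.453, -0.892, 0.001], [-0.0, -0.002, -1.0]] q [ 1.13  0.69 -0.19  1.57  0.16  0.9  -0.22]
scene [[0.478, 0.426, -0.768, 1.404], [0.878, -0.219, 0.425, -0.52], [0.012, -0.878, -0.479, 0.624], [0.0, 0.0, 0.0, 1.0]]
rail 0.6 [261. 203. 373. 257.] 1957 med [ 0.584 -0.018  0.017] lo [ 0.554 -0.199 -0.   ] hi [0.632 0.087 0.036]
bottle_a 0.85 [167. 207. 219. 236.] 980 med [ 0.43  -0.335  0.035] lo [ 0.379 -0.384  0.002] hi [ 0.462 -0.285  0.05 ]
bottle_a 0.79 [225. 200. 269. 227.] 927 med [ 0.458 -0.199  0.036] lo [ 0.421 -0.257  0.003] hi [ 0.466 -0.146  0.05 ]
bottle_a 0.6 [289. 178. 329. 207.] 725 med [0.444 0.003 0.037] lo [ 0.403 -0.052  0.002] hi [0.459 0.061 0.05 ]
bottle_a 0.25 [168. 223. 189. 267.] 461 med [ 0.58  -0.408  0.077] lo [ 0.467 -0.42  -0.   ] hi [ 0.605 -0.392  0.11 ]
block 0.59 [274. 210. 297. 242.] 393 med [ 0.606 -0.163  0.046] lo [ 0.58  -0.179  0.018] hi [ 0.621 -0.139  0.082]
clamp 0.97 [168. 223. 190. 267.] 445 med [ 0.581 -0.409  0.078] lo [ 0.547 -0.42   0.025] hi 
[... 1751 characters left out ...]
16 -0.129  0.084]
clamp 0.5 [354. 134. 369. 156.] 116 med [ 0.574 -0.4    0.064] lo [ 0.548 -0.424  0.033] hi [ 0.596 -0.39   0.108]
bin 0.95 [334. 144. 361. 173.] 649 med [ 0.609 -0.367  0.024] lo [ 0.56  -0.432  0.003] hi [ 0.65  -0.321  0.047]
bin 0.19 [382. 166. 420. 194.] 664 med [ 0.404 -0.316  0.042] lo [ 0.362 -0.369  0.007] hi [ 0.453 -0.281  0.053]
wash_bottle 0.98 [270. 122. 292. 194.] 943 med [ 0.731 -0.14   0.084] lo [ 0.711 -0.173  0.01 ] hi [ 0.764 -0.128  0.151]
tape_roll 0.61 [230. 259. 276. 302.] 1106 med [0.614 0.21  0.023] lo [0.569 0.159 0.001] hi [0.663 0.254 0.027]
dish 0.94 [322. 270. 357. 299.] 846 med [0.433 0.124 0.008] lo [0.394 0.094 0.   ] hi [0.466 0.164 0.02 ]
```

Run:
```python
import cv2,numpy as np
a=cv2.imread('pics/scene0.png')[150:310,140:440]; b=cv2.imread('pics/side0.png')[110:310,210:440]
a=cv2.resize(a,(720,384),interpolation=3); b=cv2.resize(b,(0,0),fx=1.0,fy=1.0)
cv2.imwrite('pics/v1.png',a)
```

```text
(no output)
```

View pics/v1.png

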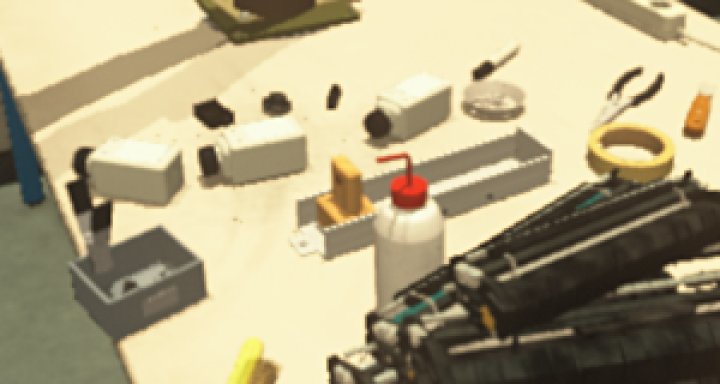

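Emit:
carry_out(
  motion=[0,0,0,0,0,0.18,0,0,0,0,0,0.18,0,0,0,0,0,0.12],
)

```text
clock: 1.27
tool_pos: [0.283, -0.5572, 0.3028]
eef_rot: [1.0, -0.007, 0.0, 0.0]
contact_force: [-0.1, -0.3, 0.3]
opening: 1.001
```

Emit:
carry_out(
  motion=[2.4,-4.4,-1.7,0,0,0,2.4,-4.4,-1.7,0,0,0,2.4,-4.4,-1.7,0,0,0,2.4,-4.4,-1.7,0,0,0,2.4,-4.4,-1.7,0,0,0,2.4,-4.4,-1.7,0,0,0,2.4,-4.4,-1.7,0,0,0,0,0,0,0,0,0],
)

```text
clock: 2.28
tool_pos: [0.4571, -0.2467, 0.4232]
eef_rot: [1.0, -0.001, 0.002, -0.001]
contact_force: [-0.3, -0.9, -0.5]
opening: 0.998
```

```bash
cat >> h.py <<'E'
def rect(P,zlo,zhi):
    Q=P[(P[:,2]>zlo)&(P[:,2]<zhi)]
    m=np.median(Q,0); Q=Q[np.linalg.norm(Q[:,:2]-m[:2],axis=1)<.2]
    (c,s,a)=cv2.minAreaRect((Q[:,:2]*1000).astype(np.float32)); return np.round(c,1),np.round(s,1),round(a,1),len(Q)
def look(cam,things,n=3,z=None):
    d=snap(cam)
    for t in things:
        for m in finder.masks_of(d,t)[:n]:
            P=pts(d,m['pixels'])
            if len(P)<30 or m['p']<.3: continue
            print(t,round(m['p'],2),np.round(m['extent']),len(P),'lo',np.percentile(P,2,0).round(3),'hi',np.percentile(P,98,0).round(3))
            if t=='bottle_a':
                for band in((.044,.056),(.03,.056)): print('   rect',*rect(P,*band))
    return d
E
python3 - <<'E'
from h import *
st(); d=look('wrist',['bottle_a','block','rail','clamp','bin']); save(d,'w1.png'); print(d['Twc'].round(3).tolist())
E
```

```text
t 2.27 pos [ 0.4571 -0.2467  0.4232] open 87.9 F [-0.3 -0.9 -0.5]
[[1.0, -0.001, 0.004], [-0.001, -1.0, 0.001], [0.004, -0.001, -1.0]] q [ 0.45  0.41 -0.06  1.71  0.03  1.02 -1.19]
bottle_a 0.94 [250. 142. 329. 180.] 2539 lo [ 0.416 -0.255  0.021] hi [ 0.464 -0.144  0.052]
   rect [ 438.1 -188.6] [95.7 49.9] 85.8 2001
   rect [ 437.2 -200.3] [119.2  50. ] 85.8 2417
bottle_a 0.65 [341. 140. 411. 206.] 2374 lo [ 0.367 -0.382  0.019] hi [ 0.46  -0.285  0.052]
   rect [ 415.7 -328.9] [96.  49.9] 47.8 1931
   rect [ 407.7 -337.8] [120.3  49.9] 47.8 2269
bottle_a 0.56 [112. 148. 201. 194.] 2650 lo [ 0.395 -0.052  0.018] hi [0.457 0.06  0.052]
   rect [424.2  15.7] [49.3 95.5] 18.4 2008
   rect [427.8   4.6] [ 49.3 118.9] 18.3 2488
block 0.55 [234.  21. 276.  71.] 1687 lo [ 0.57  -0.178  0.012] hi [ 0.621 -0.132  0.084]
rail 0.53 [428.  30. 469.  85.] 1159 lo [ 0.549 -0.692 -0.758] hi [ 0.606 -0.391  0.113]
clamp 0.61 [429.  30. 471.  86.] 1103 lo [ 0.549 -0.42   0.032] hi [ 0.604 -0.391  0.113]
bin 0.64 [372.   0. 466.  79.] 4804 lo [ 0.565 -0.431  0.001] hi [ 0.652 -0.324  0.046]
[[-0.002, -0.953, -0.304, 0.537], [-1.0, 0.001, 0.002, -0.247], [-0.002, 0.304, -0.953, 0.506], [0.0, 0.0, 0.0, 1.0]]
```

View pics/w1.png

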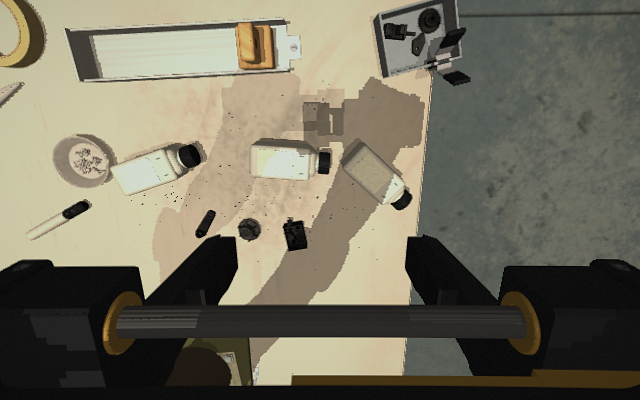

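Run:
```python
from h import *
d=snap('wrist'); A=pts(d,np.ones((400,640),bool))
s=lambda P,x0,x1,y0,y1,z0,z1:P[(P[:,0]>x0)&(P[:,0]<x1)&(P[:,1]>y0)&(P[:,1]<y1)&(P[:,2]>z0)&(P[:,2]<z1)]
for z in((.033,.041),(.041,.05),(0.0015,.006)):
    P=s(A,.53,.66,-.21,.15,*z); print(z,rect(P,*z))
P=s(A,.53,.66,-.21,.15,.033,.041)
# wall lines: bins by y
for y in np.arange(-.2,.14,.03):
    Q=P[abs(P[:,1]-y)<.015]; 
    lo=Q[Q[:,0]<np.median(P[:,0])] if len(Q) else Q
    if len(Q): print(round(y,3),Q[:,0].min().round(4),Q[:,0].max().round(4),len(Q), np.histogram(Q[:,0],bins=np.arange(.54,.66,.01))[0])
P=s(A,.54,.66,-.22,-.1,.06,.09); print('block top',rect(P,.06,.09)); 
P=s(A,.54,.66,-.22,-.1,.02,.05); 
P=s(A,.53,.67,-.45,-.3,.04,.05); print('bin rim',rect(P,.04,.05))
P=s(A,.53,.67,-.45,-.35,.052,.13)
for z in np.arange(.055,.125,.01):
    Q=s(P,0,1,-1,1,z-.005,z+.005); 
    if len(Q)>4: print('clamp z',z.round(3),rect(Q,0,1))
print(s(A,.3,.8,-.6,-.3,-.01,.01)[:,1].min())
```

```text
(0.033, 0.041) (array([592.1, -54.5]), array([ 67.3, 286.5]), 3.1, 2144)
(0.041, 0.05) (array([584.5,  87.8]), array([65.4,  7. ]), 3.2, 277)
(0.0015, 0.006) (array([592.8, -30. ]), array([360. , 125.3]), 89.9, 8352)
-0.2 0.5658 0.6325 55 [ 0  0 27  0  0  0  0  0  7 21  0]
-0.17 0.5647 0.6317 670 [  0   0  64  98  92  99  97 100  97  23   0]
-0.14 0.5638 0.6295 290 [ 0  0 56 97 21 18 18 19 61  0  0]
-0.11 0.5627 0.6288 136 [ 0  0 52  0  0  0  0  0 84  0  0]
-0.08 0.5604 0.6277 128 [ 0  0 57  0  0  0  0  0 71  0  0]
-0.05 0.5582 0.6254 128 [ 0 18 36  0  0  0  0  0 74  0  0]
-0.02 0.5568 0.6234 130 [ 0 52  5  0  0  0  0 10 63  0  0]
0.01 0.5546 0.622 125 [ 0 54  0  0  0  0  0 53 18  0  0]
0.04 0.5533 0.621 133 [ 0 56  0  0  0  0  0 73  4  0  0]
0.07 0.5521 0.6188 171 [ 0 71 13 13  0  0  0 74  0  0  0]
0.1 0.5521 0.6176 189 [ 0 15 17 21 40 36 35 25  0  0  0]
block top (array([ 597.1, -154.5]), array([43.5, 18.3]), 1.5, 695)
bin rim (array([ 606.5, -379.2]), array([ 86.5, 100.6]), 13.9, 598)
clamp z 0.055 (array([ 577.1, -402.5]), array([15.9, 20.2]), 36.5, 21)
clamp z 0.065 (array([ 574.7, -405.6]), array([29. , 23.1]), 8.4, 317)
clamp z 0.075 (array([ 575.9, -405.3]), array([33.9, 19.5]), 11.9, 106)
clamp z 0.085 (array([ 575.3, -405.7]), array([42.9, 21.1]), 14.0, 106)
clamp z 0.095 (array([ 576. , -405.9]), array([49.2, 21.5]), 15.1, 148)
clamp z 0.105 (array([ 576.1, -405.5]), array([60., 21.]), 14.2, 181)
clamp z 0.115 (array([ 576.4, -405.6]), array([59.6, 20.9]), 14.9, 191)
-0.42485608992077156
```

Emit:
carry_out(
  motion=[0,0,2,0,0,-0.18,0,0,2,0,0,-0.18,0,0,2,0,0,-0.18,0,0,2,0,0,-0.18,0,0,2,0,0,-0.18,0,0,2,0,0,-0.18,0,0,2,0,0,-0.18,0,0,2,0,0,-0.18],
  hand=8.8,
  grip_force=35,
)

```text
clock: 3.62
tool_pos: [0.4536, -0.252, 0.2609]
eef_rot: [0.754, 0.657, -0.0, -0.0]
contact_force: [0.1, -0.4, 0.4]
opening: 1.001
```

Emit:
carry_out(
  motion=[0,0,0,0,0,-0.058,0,0,0,0,0.157,0,0,0,0,0,0.157,0,0,0,0,0,0.157,0,0,0,0,0,0.157,0,0,0,0,0,0.157,0,0,0,0,0,0,0],
)

```text
clock: 4.5
tool_pos: [0.4528, -0.254, 0.2589]
eef_rot: [0.682, 0.623, 0.282, -0.26]
contact_force: [-0.1, 0.6, 1.0]
opening: 0.999
```

```bash
cat >> h.py <<'E'
def goto(tcp,x,z,maxmm=50):
    """print shift (tool cm) and rotvec (tool) to reach tcp with tool x,z axes"""
    s=monitor.get_state(); Rc=R.from_quat(s['eef_rot']).as_matrix()
    z=np.array(z,float);z/=np.linalg.norm(z); x=np.array(x,float); x-=z*(x@z); x/=np.linalg.norm(x)
    T=np.c_[x,np.cross(z,x),z]; dp=np.array(tcp)-s['tool_pos']
    print('shift cm (cur tool)',np.round(Rc.T@dp*100,2),' in goal tool',np.round(T.T@dp*100,2),'rotvec',np.round(R.from_matrix(Rc.T@T).as_rotvec(),3))
E
python3 - <<'E'
from h import *
st(); goto([.4334,-.2519,.060],[.052,.705,.707],[.052,.705,-.707])
E
```

```text
t 4.5 pos [ 0.4528 -0.254   0.2589] open 88.0 F [-0.1  0.6  1. ]
[[0.065, 0.996, 0.061], [0.704, -0.089, 0.705], [0.707, -0.003, -0.707]] q [ 1.15  0.97 -0.85  1.66 -0.06  1.06  0.4 ]
shift cm (cur tool) [-14.05  -1.88  14.09]  in goal tool [-14.02  -1.95  14.12] rotvec [ 0.009 -0.001 -0.014]
```

Emit:
carry_out(
  motion=[-2.8,-0.5,2.8,0.009,0,-0.014,-2.8,-0.5,2.8,0,0,0,-2.8,-0.5,2.8,0,0,0,-2.8,-0.4,2.8,0,0,0,-2.8,0,2.8,0,0,0,0,0,0,0,0,0],
)

```text
clock: 5.25
tool_pos: [0.4351, -0.2488, 0.0629]
eef_rot: [0.674, 0.632, 0.279, -0.261]
contact_force: [-0.4, 0.1, 1.3]
opening: 1.0
```

Run:
```python
from h import *
st(); goto([.4334,-.2519,.060],[.052,.705,.707],[.052,.705,-.707])
d=look('side',['bottle_a'])
```

```text
t 5.25 pos [ 0.4351 -0.2488  0.0629] open 88.1 F [-0.4  0.1  1.3]
[[0.045, 0.998, 0.047], [0.706, -0.065, 0.705], [0.707, 0.001, -0.708]] q [ 1.12  1.26 -0.74  1.71  0.09  0.8   0.51]
shift cm (cur tool) [-0.43 -0.15 -0.02]  in goal tool [-0.43 -0.15 -0.02] rotvec [-0.005  0.001  0.007]
bottle_a 0.77 [349. 224. 370. 268.] 831 lo [ 0.387 -0.047  0.007] hi [0.45  0.069 0.053]
   rect [421.4  19.1] [48.6 98.5] 18.6 541
   rect [425.3   7.8] [ 48.7 123.7] 18.6 677
bottle_a 0.66 [383. 176. 402. 191.] 183 lo [ 0.397 -0.31   0.003] hi [ 0.458 -0.256  0.057]
   rect [ 430.1 -277.8] [28.4  5.9] 24.7 9
   rect [ 428.5 -278. ] [55.4 56.8] 90.0 72
bottle_a 0.58 [364. 188. 395. 220.] 688 lo [ 0.409 -0.25   0.003] hi [ 0.472 -0.137  0.053]
   rect [ 434.  -193.7] [114.   49.6] 86.1 370
   rect [ 433.7 -197.8] [123.5  49.7] 86.2 495
```

Close.

Emit:
carry_out(
  motion=[-0.4,-0.15,0,0,0,0,0,0,0,0,0,0],
)

```text
clock: 5.6
tool_pos: [0.4342, -0.2534, 0.0617]
eef_rot: [0.675, 0.632, 0.28, -0.259]
contact_force: [-0.8, -0.5, -0.1]
opening: 1.0
```

Emit:
carry_out(
  motion=[0,0,0,0,0,0,0,0,0,0,0,0,0,0,0,0,0,0,0,0,0,0,0,0,0,0,0,0,0,0],
  hand=3.5,
)

```text
clock: 6.22
tool_pos: [0.4339, -0.2525, 0.0608]
eef_rot: [0.674, 0.632, 0.28, -0.26]
contact_force: [0.5, 0.3, 0.8]
opening: 0.565
```

Emit:
carry_out(
  motion=[1.4,0,-1.4,0,0,0,2.8,0,-2.8,0,0,0,2.8,0,-2.8,0,0,0,2.8,0,-2.8,0,0,0,2.8,0,-2.8,0,0,0],
)

```text
clock: 6.85
tool_pos: [0.4332, -0.2522, 0.2414]
eef_rot: [0.674, 0.632, 0.28, -0.26]
contact_force: [-0.0, -0.9, -2.2]
opening: 0.567
```

Run:
```python
from h import *
st(); goto([.589,-.005,.20],[-.036,.706,-.707],[-.036,.706,-.707])
```

```text
t 6.85 pos [ 0.4332 -0.2522  0.2414] open 50.0 F [-0.  -0.9 -2.2]
[[0.044, 0.998, 0.05], [0.707, -0.066, 0.704], [0.706, 0.004, -0.708]] q [ 1.18  0.98 -0.85  1.71 -0.03  1.02  0.44]h.py:38: RuntimeWarning: invalid value encountered in divide
  z=np.array(z,float);z/=np.linalg.norm(z); x=np.array(x,float); x-=z*(x@z); x/=np.linalg.norm(x)
  r = _umath_linalg.det(a, signature=signature)
Traceback (most recent call last):
  File "h.py", line 40, in goto
    print('shift cm (cur tool)',np.round(Rc.T@dp*100,2),' in goal tool',np.round(T.T@dp*100,2),'rotvec',np.round(R.from_matrix(Rc.T@T).as_rotvec(),3))
                                                                                                                 ~~~~~~~~~~~~~^^^^^^^^
  File "scipy/spatial/transform/_rotation.pyx", line 1159, in scipy.spatial.transform._rotation.Rotation.from_matrix
numpy.linalg.LinAlgError: SVD did not converge
```

Emit:
carry_out(
  motion=[3.5,2.8,3.3,0,0,0,3.5,2.8,3.3,0,0,0,3.5,2.8,3.3,0,0,0,3.5,2.8,3.3,0,0,0,3.5,2.8,3.3,0,0,0,0,0,0,0,0,0],
)

```text
clock: 7.6
tool_pos: [0.5897, -0.0156, 0.2494]
eef_rot: [0.671, 0.635, 0.281, -0.261]
contact_force: [0.2, -0.8, -1.5]
opening: 0.567
```

Run:
```python
from h import *
st(); goto([.589,-.02,.20],[.036,-.706,-.707],[-.036,.706,-.707])
```

```text
t 7.6 pos [ 0.5897 -0.0156  0.2494] open 50.0 F [ 0.2 -0.8 -1.5]
[[0.036, 0.998, 0.046], [0.704, -0.058, 0.708], [0.709, 0.007, -0.705]] q [ 0.71  0.99 -0.87  1.69 -0.14  0.73  0.17]
shift cm (cur tool) [-3.81 -0.07  3.17]  in goal tool [3.8  0.09 3.19] rotvec [-0.004 -0.126  3.067]
```

Emit:
carry_out(
  motion=[0,0,0,0,0,0.18,0,0,0,0,0,0.18,0,0,0,0,0,0.18,0,0,0,0,0,0.18,0,0,0,0,0,0.18,0,0,0,0,0,0.18,0,0,0,0,0,0.18,0,0,0,0,0,0.18],
)

```text
clock: 8.6
tool_pos: [0.5885, -0.0226, 0.2472]
eef_rot: [0.924, 0.027, 0.038, -0.381]
contact_force: [-1.0, 0.1, -2.0]
opening: 0.565
```

Emit:
carry_out(
  motion=[0,0,0,0,0,0.18,0,0,0,0,0,0.18,0,0,0,0,0,0.18,0,0,0,0,0,0.18,0,0,0,0,0,0.18,0,0,0,0,0,0.18],
)

```text
clock: 9.35
tool_pos: [0.5886, -0.0223, 0.2473]
eef_rot: [0.806, -0.452, -0.163, -0.346]
contact_force: [-0.8, -0.4, -2.5]
opening: 0.562
```

Run:
```python
from h import *
st(); goto([.589,-.02,.20],[.036,-.706,-.707],[-.036,.706,-.707])
```

```text
t 9.35 pos [ 0.5886 -0.0223  0.2473] open 49.5 F [-0.8 -0.4 -2.5]
[[0.539, -0.841, 0.051], [-0.615, -0.352, 0.705], [-0.575, -0.411, -0.707]] q [ 0.36  0.85 -0.16  1.71 -0.84  0.95 -1.72]
shift cm (cur tool) [2.6  1.83 3.51]  in goal tool [ 3.18 -0.06  3.51] rotvec [-0.083 -0.027  0.534]
```

Emit:
carry_out(
  motion=[0,0,0,-0.028,-0.009,0.178,0,0,0,-0.028,-0.009,0.178,0,0,0,-0.028,-0.009,0.178,0,0,0,0,0,0],
)

```text
clock: 9.85
tool_pos: [0.589, -0.0219, 0.2469]
eef_rot: [0.673, -0.634, -0.276, -0.264]
contact_force: [0.1, 0.6, -3.5]
opening: 0.561
```

Run:
```python
from h import *
st(); goto([.587,-.01,.16],[.036,-.706,-.707],[-.036,.706,-.707])
d=snap('scene'); save(d,'s2.png'); cv2.imwrite('pics/s2c.png',cv2.resize(d['frame'][110:290,200:420,::-1],None,fx=2.5,fy=2.5))
```

```text
t 9.85 pos [ 0.589  -0.0219  0.2469] open 49.4 F [ 0.1  0.6 -3.5]
[[0.044, -0.998, -0.037], [-0.706, -0.058, 0.706], [-0.706, -0.005, -0.708]] q [ 0.26  0.87  0.    1.65 -0.85  1.11 -2.24]
shift cm (cur tool) [5.29 0.18 7.  ]  in goal tool [5.3  0.14 7.  ] rotvec [ 0.001 -0.001  0.008]
```

View pics/s2c.png

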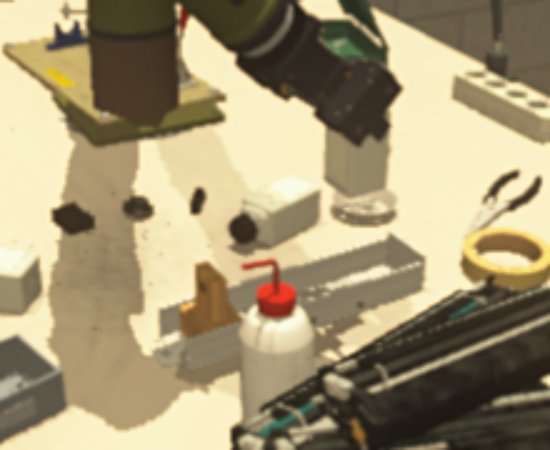

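Run:
```python
from h import *
s=st(); g=np.array(s['tool_pos'])+.045*R.from_quat(s['eef_rot']).as_matrix()[:,2]; print('grasp',g.round(4))
for c in('scene','side'):
    d=snap(c); A=pts(d,np.ones((400,640),bool))
    P=A[(abs(A[:,0]-g[0])<.04)&(abs(A[:,1]-g[1])<.045)&(A[:,2]>.08)&(A[:,2]<.2)]
    Q=P[P[:,2]<g[2]-.03]
    print(c,len(P),'minz',np.percentile(P[:,2],[.5,2,5]).round(4),'x',np.percentile(Q[:,0],[2,50,98]).round(4),'y',np.percentile(Q[:,1],[2,50,98]).round(4))
    if len(Q)>20: print(rect(Q,0,1))
```

```text
t 9.9 pos [ 0.5889 -0.022   0.2469] open 49.7 F [-0.4  0.1 -1.1]
[[0.046, -0.998, -0.037], [-0.706, -0.058, 0.706], [-0.707, -0.006, -0.708]] q [ 0.26  0.87  0.    1.65 -0.85  1.11 -2.23]
grasp [0.5872 0.0098 0.215 ]
scene 565 minz [0.134  0.1354 0.1374] x [0.5721 0.6111 0.6156] y [-0.0131 -0.0028  0.036 ]
(array([602.8,   2.7]), array([65., 37.]), 51.2, 470)
side 544 minz [0.1366 0.1385 0.1408] x [0.5598 0.5745 0.6064] y [-0.0016  0.0375  0.0407]
(array([574.2,  26.6]), array([65.6, 34.3]), 43.5, 411)
```

Emit:
carry_out(
  motion=[2.2,0.05,3.7,0,0,0,2.2,0.05,3.7,0,0,0,2.2,0.05,3.7,0,0,0,0,0,0,0,0,0,0,0,0,0,0,0],
)

```text
clock: 10.62
tool_pos: [0.5865, 0.0089, 0.1225]
eef_rot: [0.672, -0.634, -0.276, -0.264]
contact_force: [-0.0, -0.1, -1.7]
opening: 0.563
```

```bash
cat >> h.py <<'E'
def gr():
    s=st(); Rm=R.from_quat(s['eef_rot']).as_matrix(); g=np.array(s['tool_pos'])+.045*Rm[:,2]; print('grasp',g.round(4)); return g,Rm
def mv(w):
    print('tool cm',np.round(R.from_quat(monitor.get_state()['eef_rot']).as_matrix().T@np.array(w)*100,2))
E
python3 - <<'E'
from h import *
g,_=gr(); mv([0,0,.0845-g[2]]); mv([-.053*.01,.01,0])
E
```

```text
t 10.62 pos [0.5865 0.0089 0.1225] open 49.6 F [-0.  -0.1 -1.7]
[[0.044, -0.998, -0.036], [-0.707, -0.056, 0.705], [-0.706, -0.005, -0.708]] q [ 0.26  1.05 -0.08  1.7  -0.94  0.9  -2.08]
grasp [0.5849 0.0407 0.0906]
tool cm [0.43 0.   0.43]
tool cm [-0.71 -0.    0.71]
```

Emit:
carry_out(
  motion=[0.43,0,0.43,0,0,0,-0.35,0,0.35,0,0,0,-0.35,0,0.35,0,0,0,-0.2,0,0.2,0,0,0,0,0,0,0,0,0],
)

```text
clock: 11.25
tool_pos: [0.5863, 0.023, 0.1162]
eef_rot: [0.672, -0.634, -0.276, -0.265]
contact_force: [2.8, -2.0, 5.4]
opening: 0.566
```

Emit:
carry_out(
  motion=[-0.14,0,0.14,0,0,0,0,0,0,0,0,0],
)

```text
clock: 11.5
tool_pos: [0.5863, 0.0236, 0.1163]
eef_rot: [0.672, -0.634, -0.276, -0.264]
contact_force: [1.1, -4.5, 8.4]
opening: 0.562
```

Emit:
carry_out(
  motion=[-0.14,0,0.14,0,0,0,0,0,0,0,0,0],
)

```text
clock: 11.75
tool_pos: [0.5863, 0.0248, 0.1164]
eef_rot: [0.672, -0.635, -0.275, -0.264]
contact_force: [2.3, -6.5, 10.8]
opening: 0.569
```

Emit:
carry_out(
  motion=[-0.14,0,0.14,0,0,0,0,0,0,0,0,0],
)

```text
clock: 12.0
tool_pos: [0.5865, 0.0267, 0.1166]
eef_rot: [0.672, -0.635, -0.275, -0.265]
contact_force: [0.3, -8.0, 11.4]
opening: 0.564
```

Run:
```python
from h import *
g,_=gr()
```

```text
t 12.0 pos [0.5865 0.0267 0.1166] open 49.6 F [ 0.3 -8.  11.4]
[[0.043, -0.998, -0.034], [-0.707, -0.055, 0.705], [-0.705, -0.007, -0.709]] q [ 0.25  1.06 -0.11  1.71 -0.95  0.85 -2.09]
grasp [0.585  0.0584 0.0847]
```

Emit:
carry_out(
  motion=[-0.1,0,-0.1,0,0,0,-0.14,0,0.14,0,0,0,0,0,0,0,0,0],
)

```text
clock: 12.38
tool_pos: [0.5854, 0.028, 0.1167]
eef_rot: [0.672, -0.635, -0.275, -0.263]
contact_force: [0.6, -9.1, 9.2]
opening: 0.564
```

Emit:
carry_out(
  motion=[-0.14,0,0.14,0,0,0,0,0,0,0,0,0],
)

```text
clock: 12.62
tool_pos: [0.5853, 0.0282, 0.1168]
eef_rot: [0.672, -0.636, -0.274, -0.263]
contact_force: [-1.7, -13.1, 13.0]
opening: 0.567
```

Run:
```python
from h import *
g,_=gr()
```

```text
t 12.62 pos [0.5853 0.0282 0.1168] open 49.9 F [ -1.7 -13.1  13. ]
[[0.041, -0.999, -0.034], [-0.71, -0.053, 0.702], [-0.703, -0.004, -0.712]] q [ 0.25  1.05 -0.12  1.72 -0.95  0.84 -2.09]
grasp [0.5838 0.0598 0.0848]
```

Emit:
carry_out(
  motion=[0.2,0,-0.2,0,0,0,0,0,0,0,0,0],
)

```text
clock: 12.88
tool_pos: [0.5854, 0.0279, 0.1166]
eef_rot: [0.672, -0.635, -0.276, -0.263]
contact_force: [-0.1, -7.6, 7.9]
opening: 0.564
```

Emit:
carry_out(
  motion=[0,0,0,0,0,0,0,0,0,0,0,0,0,0,0,0,0,0,0,0,0,0,0,0],
  hand=8.0,
)

```text
clock: 13.38
tool_pos: [0.5849, 0.03, 0.1165]
eef_rot: [0.672, -0.634, -0.277, -0.264]
contact_force: [-0.1, 0.2, -0.9]
opening: 0.91
```

Emit:
carry_out(
  motion=[0,0,-2,0,0,0,0,0,-5,0,0,0,0,0,-5,0,0,0],
)

```text
clock: 13.75
tool_pos: [0.5895, -0.0571, 0.2033]
eef_rot: [0.672, -0.634, -0.276, -0.263]
contact_force: [1.2, -0.7, 0.3]
opening: 0.903
```

Emit:
carry_out(
  motion=[0,0,-4,0,0,-0.18,0,0,-4,0,0,-0.18,0,0,0,0,0,-0.18,0,0,0,0,0,-0.18,0,0,0,0,0,-0.18,0,0,0,0,0,-0.18,0,0,0,0,0,-0.18,0,0,0,0,0,-0.18],
)

```text
clock: 14.75
tool_pos: [0.5923, -0.1131, 0.2588]
eef_rot: [0.924, -0.032, -0.033, -0.38]
contact_force: [0.4, 1.0, -0.5]
opening: 0.911
```

Run:
```python
from h import *
gr(); d=look('wrist',['bottle_a','block']); save(d,'w3.png')
```

```text
t 14.75 pos [ 0.5923 -0.1131  0.2588] open 80.3 F [ 0.4  1.  -0.5]
[[0.996, -0.083, -0.037], [-0.033, -0.709, 0.704], [-0.085, -0.7, -0.709]] q [ 0.59  0.91 -0.39  1.5  -0.47  1.11 -1.05]
grasp [ 0.5906 -0.0814  0.2269]
bottle_a 0.89 [349. 258. 415. 304.] 2375 lo [ 0.4   -0.024  0.008] hi [0.457 0.063 0.051]
   rect [430.2  19.8] [45.4 93.4] 25.6 1770
   rect [430.4  19.9] [45.7 93.4] 25.6 2035
bottle_a 0.81 [286. 133. 384. 193.] 4653 lo [0.564 0.033 0.007] hi [0.611 0.079 0.123]
   rect [598.4  49.8] [69.9 34.7] 50.1 376
   rect [593.5  50.2] [68.3 43. ] 37.6 772
bottle_a 0.73 [544. 128. 640. 229.] 7810 lo [ 0.574 -0.177  0.023] hi [ 0.624 -0.132  0.084]
   rect [ 601.9 -161.4] [42.3 14.2] 24.9 205
   rect [ 597.8 -154.3] [60.7 48. ] 2.2 4317
block 0.7 [545. 129. 640. 227.] 7748 lo [ 0.575 -0.177  0.024] hi [ 0.624 -0.132  0.084]
```

View pics/w3.png

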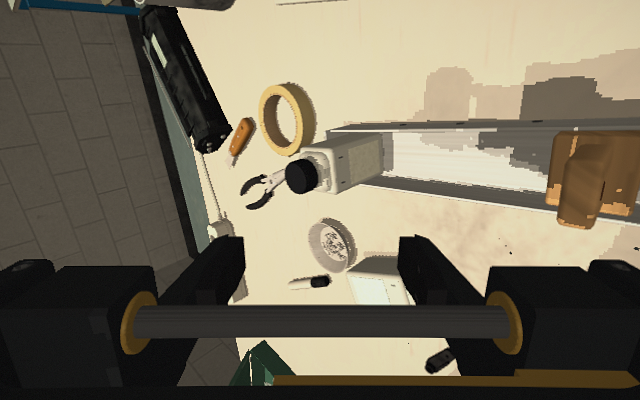

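Run:
```python
from h import *
goto([.4441,-.0446,.20],[-.222,.671,.707],[-.222,.671,-.707])
s=monitor.get_state();
```

```text
shift cm (cur tool) [-14.49   0.63   9.51]  in goal tool [  3.73 -11.93  12.03] rotvec [ 0.147 -0.164 -1.883]
```

Emit:
carry_out(
  motion=[0,0,0,0.0134,-0.0149,-0.171,0,0,0,0.0134,-0.0149,-0.171,0,0,0,0.0134,-0.0149,-0.171,0,0,0,0.0134,-0.0149,-0.171,0,0,0,0.0134,-0.0149,-0.171,0,0,0,0.0134,-0.0149,-0.171,0,0,0,0.0134,-0.0149,-0.171,0,0,0,0.0134,-0.0149,-0.171],
  hand=8.8,
)

```text
clock: 15.9
tool_pos: [0.5924, -0.1123, 0.2581]
eef_rot: [0.713, 0.577, 0.164, -0.363]
contact_force: [0.3, -0.4, -0.3]
opening: 0.999
```

Emit:
carry_out(
  motion=[0,0,0,0.0134,-0.0149,-0.171,0,0,0,0.0134,-0.0149,-0.171,0,0,0,0.0134,-0.0149,-0.171,0.9,-3,3,0,0,0,0.9,-3,3,0,0,0,0.9,-3,3,0,0,0,0.9,-3,3,0,0,0,0,0,0,0,0,0],
)

```text
clock: 16.9
tool_pos: [0.44, -0.0448, 0.1981]
eef_rot: [0.541, 0.748, 0.221, -0.314]
contact_force: [0.1, -0.1, 0.1]
opening: 0.994
```

Run:
```python
from h import *
gr(); d=look('wrist',['bottle_a']);look('scene',['bottle_a']); look('side',['bottle_a'])
goto([.4441,-.0446,.06],[-.222,.671,.707],[-.222,.671,-.707])
```

```text
t 16.9 pos [ 0.44   -0.0448  0.1981] open 87.6 F [ 0.1 -0.1  0.1]
[[-0.218, 0.948, -0.23], [0.671, 0.317, 0.67], [0.709, -0.008, -0.705]] q [ 0.83  1.04 -0.92  1.91  0.07  0.83  0.35]
grasp [ 0.4296 -0.0146  0.1664]
bottle_a 0.95 [297. 218. 356. 365.] 6250 lo [ 0.393 -0.05   0.03 ] hi [0.456 0.061 0.052]
   rect [421.2  24.8] [50.7 76.8] 18.5 5075
   rect [427.8   5. ] [ 50.7 118.5] 18.5 6105
bottle_a 0.66 [485. 228. 633. 296.] 4442 lo [0.559 0.044 0.031] hi [0.597 0.08  0.124]
   rect [560.2  62.9] [49.7  6.2] 85.3 303
   rect [560.2  62.9] [49.7  6.4] 85.4 632
bottle_a 0.73 [168. 206. 218. 233.] 945 lo [ 0.378 -0.385  0.002] hi [ 0.462 -0.285  0.05 ]
   rect [ 418.1 -328.7] [93.4 52.7] 46.1 333
   rect [ 409.7 -338.7] [118.8  53.6] 48.6 564
bottle_a 0.66 [291. 183. 331. 206.] 734 lo [ 0.395 -0.052 -0.001] hi [0.46  0.069 0.05 ]
   rect [426.   18.9] [50.9 91.4] 24.4 247
   rect [431.1   5. ] [ 52.3 120.2] 22.3 435
bottle_a 0.59 [344. 183. 368. 224.] 791 lo [0.566 0.033 0.012] hi [0.611 0.082 0.121]
   rect [597.1  47.4] [66.  34.2] 46.7 91
   rect [604.7  40.5] [66.  55.2] 47.2 197
bottle_a 0.96 [281. 210. 306. 247.] 737 lo [0.557 0.044 0.041] hi [0.603 0.086 0.125]
   rect [571.9  76.9] [57.9 28.3] 38.2 78
   rect [571.8  76.7] [57.9 28.8] 38.9 101
bottle_a 0.94 [383. 167. 422. 191.] 472 lo [ 0.356 -0.376  0.002] hi [ 0.457 -0.279  0.054]
   rect [ 392.9 -323.9] [101.   39.2] 77.5 109
   rect [ 401.2 -332.8] [124.   49.3] 44.6 256
bottle_a 0.91 [348. 224. 371. 269.] 838 lo [ 0.388 -0.044  0.008] hi [0.45  0.069 0.053]
   rect [424.5  10.2] [ 48.8 115.1] 18.2 550
   rect [425.4   7.3] [ 48.8 123.3] 18.5 690
shift cm (cur tool) [-9.76 -0.11  9.9 ]  in goal tool [-9.76 -0.09  9.9 ] rotvec [0.001 0.    0.001]
```

Emit:
carry_out(
  motion=[-2.5,0,2.5,0,0,0,-3,-0.1,3,0,0,0,-3,0,3,0,0,0,-1.3,0,1.4,0,0,0,0,0,0,0,0,0],
)

```text
clock: 17.82
tool_pos: [0.4429, -0.0441, 0.0592]
eef_rot: [0.54, 0.749, 0.224, -0.311]
contact_force: [0.3, -0.8, 0.7]
opening: 1.0
```

Run:
```python
from h import *
gr();goto([.4441,-.0446,.06],[-.222,.671,.707],[-.222,.671,-.707])
```

```text
t 17.82 pos [ 0.4429 -0.0441  0.0592] open 88.1 F [ 0.3 -0.8  0.7]
[[-0.222, 0.949, -0.224], [0.67, 0.316, 0.672], [0.709, -0.0, -0.706]] q [ 0.78  1.27 -0.79  1.88  0.2   0.66  0.41]
grasp [ 0.4328 -0.0138  0.0274]
shift cm (cur tool) [-0.    0.1  -0.12]  in goal tool [-0.    0.1  -0.12] rotvec [-0.001 -0.002  0.001]
```

Emit:
carry_out(
  motion=[0,0,0,0,0,0,0,0,0,0,0,0,0,0,0,0,0,0,0,0,0,0,0,0,0,0,0,0,0,0],
  hand=3.5,
)

```text
clock: 18.45
tool_pos: [0.443, -0.0444, 0.0599]
eef_rot: [0.54, 0.749, 0.224, -0.31]
contact_force: [0.7, -1.6, 2.9]
opening: 0.564
```

Emit:
carry_out(
  motion=[1.4,0,-1.4,0,0,0,2.8,0,-2.8,0,0,0,2.8,0,-2.8,0,0,0,2.8,0,-2.8,0,0,0,2.8,0,-2.8,0,0,0],
)

```text
clock: 19.08
tool_pos: [0.4422, -0.0443, 0.2398]
eef_rot: [0.54, 0.75, 0.224, -0.31]
contact_force: [0.3, -0.1, -1.0]
opening: 0.558
```

Run:
```python
from h import *
gr();goto([.591,-.085,.235],[.036,-.706,-.707],[-.036,.706,-.707])
```

```text
t 19.07 pos [ 0.4422 -0.0443  0.2398] open 49.1 F [ 0.3 -0.1 -1. ]
[[-0.224, 0.948, -0.224], [0.67, 0.317, 0.671], [0.707, 0.0, -0.707]] q [ 0.85  0.98 -0.96  1.89  0.03  0.89  0.34]
grasp [ 0.4321 -0.0141  0.208 ]
shift cm (cur tool) [-6.41 12.82 -5.72]  in goal tool [  3.75 -14.66  -3.07] rotvec [ 0.    -0.283 -2.936]
```

Emit:
carry_out(
  motion=[-2.1,4.3,-1.9,0,0,0,-2.1,4.3,-1.9,0,0,0,-2.1,4.3,-1.9,0,0,0,0,0,0,0,0.0168,0.1746,0,0,0,0,0.0168,0.1746,0,0,0,0,0.0168,0.1746,0,0,0,0,0.0168,0.1746,0,0,0,0,0.0168,0.1746],
)

```text
clock: 20.08
tool_pos: [0.5914, -0.0838, 0.2343]
eef_rot: [0.798, 0.436, 0.092, -0.407]
contact_force: [0.1, 0.6, -1.9]
opening: 0.565
```

Emit:
carry_out(
  motion=[0,0,0,0,0.0168,0.1746,0,0,0,0,0.0168,0.1746,0,0,0,0,0.0168,0.1746,0,0,0,0,0.0168,0.1746,0,0,0,0,0.0168,0.1746,0,0,0,0,0.0168,0.1746,0,0,0,0,0.0168,0.1746,0,0,0,0,0.0168,0.1746],
)

```text
clock: 21.08
tool_pos: [0.5914, -0.0836, 0.2343]
eef_rot: [0.883, -0.205, -0.142, -0.398]
contact_force: [0.4, 0.7, -2.2]
opening: 0.565
```

Emit:
carry_out(
  motion=[0,0,0,0,0.0168,0.1746,0,0,0,0,0.0168,0.1746,0,0,0,0,0.0168,0.1746,0,0,0,0,0.0168,0.1746,0,0,0,0,0.0168,0.1746,0,0,0,0,0.0168,0.1746,0,0,0,0,0,0],
)

```text
clock: 21.95
tool_pos: [0.5917, -0.0829, 0.2343]
eef_rot: [0.67, -0.635, -0.278, -0.264]
contact_force: [-0.9, 0.3, -1.0]
opening: 0.564
```

```bash
cat >> h.py <<'E'
def held():
    g,_=gr()
    for c in('scene','side'):
        d=snap(c); A=pts(d,np.ones((400,640),bool))
        P=A[(abs(A[:,0]-g[0])<.04)&(abs(A[:,1]-g[1])<.045)&(A[:,2]>g[2]-.095)&(A[:,2]<g[2])]
        Q=P[P[:,2]<g[2]-.03]
        if len(Q)>20: print(c,len(P),'minz',np.percentile(P[:,2],[.5,2,5]).round(4),'x',np.percentile(Q[:,0],[2,50,98]).round(4),'y',np.percentile(Q[:,1],[2,50,98]).round(4),rect(Q,0,1))
E
python3 - <<'E'
from h import *
held();goto([.591,-.085,.235],[.036,-.706,-.707],[-.036,.706,-.707])
E
```

```text
t 21.95 pos [ 0.5917 -0.0829  0.2343] open 49.7 F [-0.9  0.3 -1. ]
[[0.039, -0.999, -0.037], [-0.705, -0.053, 0.708], [-0.709, -0.002, -0.706]] q [ 0.35  0.91  0.01  1.57 -0.79  1.18 -2.22]
grasp [ 0.59   -0.0511  0.2025]
scene 581 minz [0.1215 0.1226 0.1259] x [0.5747 0.6135 0.6176] y [-0.0747 -0.0617 -0.0254] (array([604.2, -57.9]), array([64.2, 36.8]), 51.8, 471)
side 639 minz [0.1253 0.1266 0.1296] x [0.5622 0.5776 0.608 ] y [-0.0662 -0.0245 -0.0209] (array([576.6, -34. ]), array([63.7, 34.4]), 42.5, 367)
shift cm (cur tool) [ 0.01  0.09 -0.17]  in goal tool [ 0.01  0.09 -0.17] rotvec [0.    0.002 0.004]
```

Emit:
carry_out(
  motion=[1.8,-0.04,3.7,0,0,0,1.8,-0.04,3.7,0,0,0,1.8,-0.04,3.7,0,0,0,0,0,0,0,0,0,-0.35,0,0.35,0,0,0,-0.35,0,0.35,0,0,0,0,0,0,0,0,0],
)

```text
clock: 22.92
tool_pos: [0.5908, -0.0334, 0.1178]
eef_rot: [0.67, -0.636, -0.277, -0.264]
contact_force: [0.3, -0.1, -1.7]
opening: 0.564
```

Run:
```python
from h import *
gr()
```

```text
t 22.93 pos [ 0.5908 -0.0334  0.1178] open 49.7 F [ 0.3 -0.1 -1.7]
[[0.038, -0.999, -0.036], [-0.705, -0.052, 0.707], [-0.708, -0.001, -0.706]] q [ 0.31  1.07 -0.06  1.64 -0.89  0.96 -2.09]
grasp [ 0.5892 -0.0016  0.086 ]
```

Emit:
carry_out(
  motion=[-0.35,0,0.35,0,0,0,-0.35,0,0.35,0,0,0,0,0,0,0,0,0],
)

```text
clock: 23.3
tool_pos: [0.59, -0.0234, 0.1169]
eef_rot: [0.67, -0.636, -0.278, -0.264]
contact_force: [-0.1, -0.6, -2.6]
opening: 0.566
```

Emit:
carry_out(
  motion=[-0.14,0,0.14,0,0,0,0,0,0,0,0,0],
)

```text
clock: 23.55
tool_pos: [0.59, -0.0224, 0.1167]
eef_rot: [0.67, -0.636, -0.277, -0.264]
contact_force: [-0.7, 0.4, -1.5]
opening: 0.562
```

Emit:
carry_out(
  motion=[-0.14,0,0.14,0,0,0,0,0,0,0,0,0],
)

```text
clock: 23.8
tool_pos: [0.59, -0.0221, 0.1168]
eef_rot: [0.67, -0.637, -0.276, -0.263]
contact_force: [-1.6, -5.3, 0.7]
opening: 0.563
```

Emit:
carry_out(
  motion=[-0.14,0,0.14,0,0,0,0,0,0,0,0,0],
)

```text
clock: 24.05
tool_pos: [0.59, -0.022, 0.1168]
eef_rot: [0.67, -0.638, -0.275, -0.263]
contact_force: [-1.0, -10.3, 3.8]
opening: 0.562
```

Emit:
carry_out(
  motion=[0.24,0,-0.04,0,0,0,0,0,0,0,0,0],
)

```text
clock: 24.3
tool_pos: [0.5902, -0.0222, 0.1154]
eef_rot: [0.67, -0.637, -0.276, -0.264]
contact_force: [-0.7, -6.6, 3.1]
opening: 0.564
```

Emit:
carry_out(
  motion=[0,0,0,0,0,0,0,0,0,0,0,0,0,0,0,0,0,0,0,0,0,0,0,0],
  hand=8.0,
)

```text
clock: 24.8
tool_pos: [0.5898, -0.0196, 0.1155]
eef_rot: [0.67, -0.636, -0.278, -0.264]
contact_force: [-0.2, 0.2, -0.1]
opening: 0.907
```

Emit:
carry_out(
  motion=[0,0,-2,0,0,0,0,0,-5,0,0,0,0,0,-5,0,0,0,0,0,-4,0,0,0],
)

```text
clock: 25.3
tool_pos: [0.5957, -0.1363, 0.2309]
eef_rot: [0.67, -0.637, -0.276, -0.264]
contact_force: [0.1, 0.7, -0.3]
opening: 0.911
```

Run:
```python
from h import *
gr()
a=np.array([-.672,-.741,0]); c=np.array([.4077,-.3378,0]); g=c+.02*a+[0,0,.028]; d=-.707*a-[0,0,.707]; x=-.707*a+[0,0,.707]
t=g-.045*d/np.linalg.norm(d); print(t,x,d); goto([t[0],t[1],.26],x,d)
d=look('scene',['bottle_a'])
```

```text
t 25.3 pos [ 0.5957 -0.1363  0.2309] open 80.2 F [ 0.1  0.7 -0.3]
[[0.036, -0.999, -0.034], [-0.707, -0.049, 0.705], [-0.706, -0.001, -0.708]] q [ 0.41  0.95  0.03  1.48 -0.75  1.25 -2.22]
grasp [ 0.5941 -0.1045  0.199 ]
[ 0.37288064 -0.37619456  0.05981452] [0.475104 0.523887 0.707   ] [ 0.475104  0.523887 -0.707   ]
shift cm (cur tool) [ 14.12  23.42 -18.23]  in goal tool [-21.09  -0.38 -25.21] rotvec [ 2.000e-03  7.270e-01 -2.488e+00]
bottle_a 0.96 [326. 186. 352. 228.] 846 lo [ 0.561 -0.017  0.009] hi [0.618 0.033 0.122]
   rect [603.1   2. ] [64.1 36.3] 54.5 92
   rect [601.6   5.7] [66. 71.] 68.8 225
bottle_a 0.86 [170. 204. 219. 235.] 923 lo [ 0.379 -0.386  0.003] hi [ 0.462 -0.285  0.05 ]
   rect [ 420.6 -327.8] [87.5 48.4] 46.9 318
   rect [ 409.2 -340.7] [121.7  50.3] 48.2 542
bottle_a 0.72 [350. 184. 368. 223.] 539 lo [0.573 0.038 0.031] hi [0.612 0.084 0.122]
   rect [609.2  60.8] [ 6.5 48.1] 2.1 59
   rect [612.2  60.3] [13.5 50.4] 3.5 123
```

Emit:
carry_out(
  motion=[0,0,0,0,0.0485,-0.1659,0,0,0,0,0.0485,-0.1659,0,0,0,0,0.0485,-0.1659,0,0,0,0,0.0485,-0.1659,0,0,0,0,0.0485,-0.1659,0,0,0,0,0.0485,-0.1659,0,0,0,0,0.0485,-0.1659,0,0,0,0,0.0485,-0.1659],
  hand=8.8,
)

```text
clock: 26.4
tool_pos: [0.5951, -0.132, 0.2282]
eef_rot: [0.955, -0.125, 0.068, -0.259]
contact_force: [-0.4, 0.8, -0.2]
opening: 1.0
```

Emit:
carry_out(
  motion=[0,0,0,0,0.0485,-0.1659,0,0,0,0,0.0485,-0.1659,0,0,0,0,0.0485,-0.1659,0,0,0,0,0.0485,-0.1659,0,0,0,0,0.0485,-0.1659,0,0,0,0,0.0485,-0.1659,0,0,0,0,0.0485,-0.1659],
)

```text
clock: 27.28
tool_pos: [0.5949, -0.1324, 0.2283]
eef_rot: [0.843, 0.377, 0.35, -0.156]
contact_force: [0.1, 0.4, -1.1]
opening: 0.997
```

Emit:
carry_out(
  motion=[-3.5,-0.06,-4.2,0,0,0,-3.5,-0.06,-4.2,0,0,0,-3.5,-0.06,-4.2,0,0,0,-3.5,-0.06,-4.2,0,0,0,-3.5,-0.06,-4.2,0,0,0,-3.5,-0.06,-4.2,0,0,0,0,0,0,0,0,0],
)

```text
clock: 28.15
tool_pos: [0.3713, -0.3772, 0.2567]
eef_rot: [0.846, 0.371, 0.349, -0.155]
contact_force: [0.9, 1.0, -0.3]
opening: 0.997
```

Run:
```python
from h import *
gr()
goto([.3729,-.3762,.06],[.475,.524,.707],[.475,.524,-.707])
look('wrist',['bottle_a'])
```

```text
t 28.15 pos [ 0.3713 -0.3772  0.2567] open 87.9 F [ 0.9  1.  -0.3]
[[0.481, 0.737, 0.476], [0.521, -0.676, 0.521], [0.706, -0.003, -0.709]] q [ 1.56  0.97 -0.97  1.81 -0.04  0.73  0.13]
grasp [ 0.3927 -0.3538  0.2248]
shift cm (cur tool) [-13.75   0.1   14.07]  in goal tool [-13.78   0.05  14.04] rotvec [ 0.002  0.002 -0.007]
bottle_a 0.93 [227.   1. 279.  70.] 2693 lo [ 0.564 -0.017  0.011] hi [0.613 0.027 0.11 ]
   rect [578.3  -1.2] [35.1 67. ] 46.1 291
   rect [578.8  -3.7] [45.5 66.7] 52.4 617
bottle_a 0.87 [297. 233. 347. 358.] 4091 lo [ 0.363 -0.385  0.033] hi [ 0.455 -0.288  0.052]
   rect [ 423.1 -320.4] [70.7 51. ] 47.5 3339
   rect [ 406.9 -338. ] [118.5  51. ] 47.6 4055
bottle_a 0.75 [205.   0. 236.  47.] 754 lo [0.559 0.034 0.032] hi [0.577 0.077 0.096]
   rect [560.2  55.6] [ 4.1 43.3] 7.2 106
   rect [559.   56.8] [ 7.7 48.1] 6.5 229
```

Emit:
carry_out(
  motion=[-2.8,0,2.8,0,0,-0.007,-2.8,0,2.8,0,0,0,-2.8,0,2.8,0,0,0,-2.8,0,2.8,0,0,0,-2.6,0.1,2.8,0,0,0,0,0,0,0,0,0],
)

```text
clock: 29.0
tool_pos: [0.3764, -0.3702, 0.0598]
eef_rot: [0.842, 0.378, 0.35, -0.158]
contact_force: [0.3, 0.5, 0.1]
opening: 1.001
```

Run:
```python
from h import *
gr();goto([.3729,-.3762,.06],[.475,.524,.707],[.475,.524,-.707])
```

```text
t 29.0 pos [ 0.3764 -0.3702  0.0598] open 88.2 F [0.3 0.5 0.1]
[[0.469, 0.748, 0.47], [0.527, -0.664, 0.531], [0.709, -0.002, -0.705]] q [ 1.48  1.29 -0.82  1.82  0.1   0.49  0.23]
grasp [ 0.3976 -0.3463  0.028 ]
shift cm (cur tool) [-0.47  0.14 -0.5 ]  in goal tool [-0.47  0.14 -0.5 ] rotvec [-0.009 -0.002  0.006]
```

Emit:
carry_out(
  motion=[-0.5,0.1,-0.5,0,0,0,0,0,0,0,0,0],
)

```text
clock: 29.25
tool_pos: [0.3727, -0.3802, 0.0632]
eef_rot: [0.843, 0.378, 0.35, -0.154]
contact_force: [0.3, -0.7, 0.3]
opening: 0.996
```

Emit:
carry_out(
  motion=[0,0,0,0,0,0,0,0,0,0,0,0,0,0,0,0,0,0,0,0,0,0,0,0,0,0,0,0,0,0],
  hand=3.5,
)

```text
clock: 29.88
tool_pos: [0.3721, -0.3789, 0.0616]
eef_rot: [0.843, 0.378, 0.35, -0.155]
contact_force: [-0.9, 0.8, 1.6]
opening: 0.562
```

Emit:
carry_out(
  motion=[1.4,0,-1.4,0,0,0,2.8,0,-2.8,0,0,0,2.8,0,-2.8,0,0,0,2.8,0,-2.8,0,0,0,2.8,0,-2.8,0,0,0],
)

```text
clock: 30.5
tool_pos: [0.3717, -0.3783, 0.242]
eef_rot: [0.843, 0.378, 0.35, -0.155]
contact_force: [-0.2, -0.4, 0.0]
opening: 0.56
```

Run:
```python
from h import *
gr();goto([.594,-.135,.245],[.036,-.706,-.707],[-.036,.706,-.707])
```

```text
t 30.5 pos [ 0.3717 -0.3783  0.242 ] open 49.3 F [-0.2 -0.4  0. ]
[[0.469, 0.746, 0.473], [0.53, -0.666, 0.525], [0.707, 0.004, -0.707]] q [ 1.56  1.   -0.96  1.81 -0.03  0.72  0.14]
grasp [ 0.393  -0.3547  0.2102]
shift cm (cur tool) [23.52  0.38 23.08]  in goal tool [-16.59 -23.44  16.17] rotvec [ 2.000e-03 -7.280e-01  2.496e+00]
```

Emit:
carry_out(
  motion=[3.92,0.06,3.85,0,0,0,3.92,0.06,3.85,0,0,0,3.92,0.06,3.85,0,0,0,3.92,0.06,3.85,0,0,0,3.92,0.06,3.85,0,0,0,3.92,0.06,3.85,0,0,0,0,0,0,0,-0.0485,0.1664],
)

```text
clock: 31.38
tool_pos: [0.5952, -0.1296, 0.2446]
eef_rot: [0.879, 0.312, 0.315, -0.177]
contact_force: [-0.3, -0.6, -1.2]
opening: 0.566
```

Emit:
carry_out(
  motion=[0,0,0,0,-0.0485,0.1664,0,0,0,0,-0.0485,0.1664,0,0,0,0,-0.0485,0.1664,0,0,0,0,-0.0485,0.1664,0,0,0,0,-0.0485,0.1664,0,0,0,0,-0.0485,0.1664,0,0,0,0,-0.0485,0.1664],
)

```text
clock: 32.25
tool_pos: [0.594, -0.134, 0.2442]
eef_rot: [0.942, -0.201, 0.022, -0.267]
contact_force: [-0.1, -0.4, -1.6]
opening: 0.563
```

Emit:
carry_out(
  motion=[0,0,0,0,-0.0485,0.1664,0,0,0,0,-0.0485,0.1664,0,0,0,0,-0.0485,0.1664,0,0,0,0,-0.0485,0.1664,0,0,0,0,-0.0485,0.1664,0,0,0,0,-0.0485,0.1664,0,0,0,0,-0.0485,0.1664,0,0,0,0,0,0],
)

```text
clock: 33.25
tool_pos: [0.5939, -0.135, 0.2429]
eef_rot: [0.67, -0.636, -0.277, -0.264]
contact_force: [0.0, 0.0, -1.0]
opening: 0.567
```

Run:
```python
from h import *
held();goto([.594,-.135,.245],[.036,-.706,-.707],[-.036,.706,-.707])
d=look('side',['bottle_a','block']); save(d,'d4.png'); cv2.imwrite('pics/d4c.png',cv2.resize(d['frame'][110:290,220:420,::-1],None,fx=2.8,fy=2.8))
```

```text
t 33.25 pos [ 0.5939 -0.135   0.2429] open 49.9 F [ 0.  0. -1.]
[[0.037, -0.999, -0.035], [-0.706, -0.051, 0.706], [-0.707, -0.001, -0.707]] q [ 0.39  0.93  0.06  1.48 -0.76  1.28 -2.21]
grasp [ 0.5923 -0.1032  0.2111]
scene 635 minz [0.1289 0.1308 0.133 ] x [0.5779 0.6165 0.6207] y [-0.1254 -0.1111 -0.0747] (array([ 608.1, -109. ]), array([64.5, 35.6]), 52.4, 515)
side 628 minz [0.1321 0.1341 0.1366] x [0.5649 0.5812 0.6125] y [-0.117  -0.0745 -0.0704] (array([579.4, -84.6]), array([64.6, 34.5]), 43.1, 367)
shift cm (cur tool) [-0.09  0.02 -0.13]  in goal tool [-0.09  0.02 -0.13] rotvec [-0.001 -0.001  0.003]
bottle_a 0.9 [281. 208. 308. 249.] 765 lo [0.557 0.041 0.038] hi [0.599 0.087 0.125]
   rect [569.   74.5] [63.1 33.9] 45.3 89
   rect [569.   74.1] [63.4 34.4] 46.2 119
bottle_a 0.76 [292. 193. 312. 237.] 404 lo [ 0.561 -0.011  0.027] hi [0.6   0.033 0.125]
   rect [562.5   8. ] [ 2.2 43.1] 3.2 26
   rect [562.6   8. ] [ 2.3 43.1] 2.8 55
bottle_a 0.73 [304. 131. 330. 182.] 944 lo [ 0.565 -0.119  0.133] hi [ 0.613 -0.071  0.25 ]
   rect [0. 0.] [0. 0.] 0.0 0
   rect [0. 0.] [0. 0.] 0.0 0
block 0.67 [315. 179. 335. 203.] 487 lo [ 0.567 -0.176  0.004] hi [ 0.626 -0.127  0.085]
block 0.51 [293. 196. 313. 237.] 384 lo [ 0.561 -0.011  0.027] hi [0.6   0.03  0.125]
  return _methods._mean(a, axis=axis, dtype=dtype,
  ret = um.true_divide(
```

View pics/d4c.png

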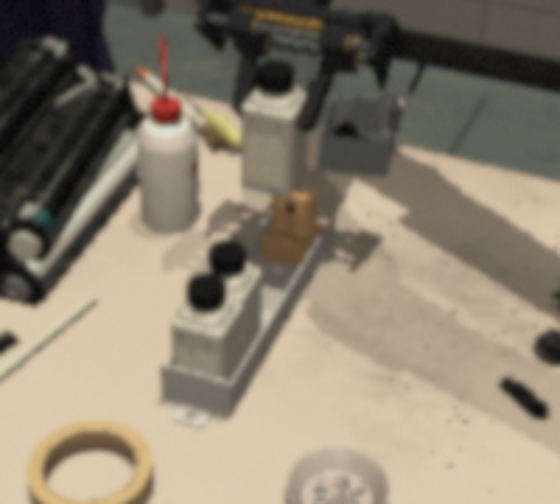

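Emit:
carry_out(
  motion=[1.98,-0.04,3.87,0,0,0,1.98,-0.04,3.87,0,0,0,1.98,-0.04,3.87,0,0,0,0,0,0,0,0,0,-0.28,0,0.28,0,0,0,-0.28,0,0.28,0,0,0,-0.28,0,0.28,0,0,0,0,0,0,0,0,0],
)

```text
clock: 34.5
tool_pos: [0.5928, -0.083, 0.1192]
eef_rot: [0.67, -0.637, -0.277, -0.264]
contact_force: [0.3, -0.1, -1.8]
opening: 0.562
```

Run:
```python
from h import *
gr()
```

```text
t 34.5 pos [ 0.5928 -0.083   0.1192] open 49.5 F [ 0.3 -0.1 -1.8]
[[0.036, -0.999, -0.036], [-0.707, -0.051, 0.706], [-0.707, -0.0, -0.708]] q [ 0.35  1.08  0.    1.58 -0.85  1.05 -2.08]
grasp [ 0.5912 -0.0512  0.0873]
```

Emit:
carry_out(
  motion=[-0.25,0,0.25,0,0,0,-0.25,0,0.25,0,0,0,0,0,0,0,0,0],
)

```text
clock: 34.88
tool_pos: [0.5923, -0.0762, 0.1186]
eef_rot: [0.67, -0.637, -0.277, -0.263]
contact_force: [0.3, -1.4, -1.7]
opening: 0.564
```

Emit:
carry_out(
  motion=[-0.14,0,0.14,0,0,0,0,0,0,0,0,0],
)

```text
clock: 35.12
tool_pos: [0.5923, -0.0746, 0.1187]
eef_rot: [0.669, -0.637, -0.277, -0.263]
contact_force: [0.1, -1.2, -1.0]
opening: 0.563
```

Emit:
carry_out(
  motion=[-0.14,0,0.14,0,0,0,0,0,0,0,0,0],
)

```text
clock: 35.38
tool_pos: [0.5922, -0.0735, 0.1186]
eef_rot: [0.67, -0.637, -0.276, -0.263]
contact_force: [-0.5, -4.4, 0.5]
opening: 0.564
```

Emit:
carry_out(
  motion=[-0.14,0,0.14,0,0,0,0,0,0,0,0,0],
)

```text
clock: 35.62
tool_pos: [0.5921, -0.0733, 0.1187]
eef_rot: [0.67, -0.638, -0.275, -0.262]
contact_force: [-1.5, -9.0, 3.6]
opening: 0.564
```

Emit:
carry_out(
  motion=[0.28,0,0,0,0,0,0,0,0,0,0,0],
)

```text
clock: 35.88
tool_pos: [0.5923, -0.0735, 0.1166]
eef_rot: [0.669, -0.637, -0.276, -0.263]
contact_force: [-0.0, -6.6, 1.5]
opening: 0.568
```

Emit:
carry_out(
  motion=[0,0,0,0,0,0,0,0,0,0,0,0,0,0,0,0,0,0,0,0,0,0,0,0],
  hand=8.0,
)

```text
clock: 36.38
tool_pos: [0.5921, -0.072, 0.1166]
eef_rot: [0.669, -0.637, -0.277, -0.263]
contact_force: [-0.3, -0.5, 0.2]
opening: 0.908
```

Emit:
carry_out(
  motion=[0,0,-2,0,0,0,0,0,-5,0,0,0,0,0,-5,0,0,0,0,0,-5,0,0,0,0,0,0,0,0,0],
)

```text
clock: 37.0
tool_pos: [0.5987, -0.1982, 0.2402]
eef_rot: [0.669, -0.639, -0.272, -0.263]
contact_force: [0.4, 0.3, -1.6]
opening: 0.908
```

Run:
```python
from h import *
gr()
for c in('scene','side','wrist'):
    print(c);d=snap(c); A=pts(d,np.ones((400,640),bool)); 
    if c=='wrist': save(d,'w5.png')
    for n,z0,z1,y0,y1 in(('body',.05,.09,-.1,.12),('caps',.118,.13,-.1,.12),('blocktop',.078,.09,-.24,-.1),('foot',.031,.036,-.24,-.08)):
        P=A[(A[:,0]>.57 if n=='foot' else A[:,0]>.54)&(A[:,0]<(.615 if n=='foot' else .66))&(A[:,1]>y0)&(A[:,1]<y1)&(A[:,2]>z0)&(A[:,2]<z1)]
        if len(P)>5: print(n,rect(P,z0,z1),P[:,1].min().round(4),P[:,1].max().round(4))
        if n=='caps' and len(P)>5:
            from scipy.cluster.vq import kmeans2
            try: print(np.sort(kmeans2(P,3,seed=1,minit='++')[0],0).round(4).tolist())
            except Exception as e: print(e)
```

```text
t 37.0 pos [ 0.5987 -0.1982  0.2402] open 80.0 F [ 0.4  0.3 -1.6]
[[0.035, -0.999, -0.028], [-0.712, -0.044, 0.7], [-0.701, -0.005, -0.713]] q [ 0.46  0.97  0.09  1.36 -0.72  1.37 -2.21]
grasp [ 0.5975 -0.1667  0.2081]
scene
body (array([598.3,   9.5]), array([153.,  47.]), 88.5, 785) -0.0665 0.0858
caps (array([590.1,   8.7]), array([ 35.6, 131.8]), 3.6, 210) -0.0573 0.0749
[[0.587, -0.0414, 0.121], [0.5921, 0.0084, 0.121], [0.5938, 0.058, 0.121]]
blocktop (array([ 597.2, -155.2]), array([42.7, 16.7]), 1.4, 68) -0.1633 -0.1464
foot (array([ 592.3, -164.9]), array([44.6, 66.9]), 0.0, 98) -0.1984 -0.1315
side
body (array([563.6,  18.5]), array([153.9,  47.8]), 75.1, 497) -0.062 0.0883
caps (array([586.1,  12.1]), array([ 33.8, 133.3]), 3.4, 327) -0.0547 0.0786
[[0.5812, -0.0359, 0.1231], [0.5856, 0.0133, 0.1232], [0.5878, 0.063, 0.1234]]
blocktop (array([ 593.1, -152.2]), array([18.1, 42.6]), 85.5, 72) -0.162 -0.142
foot (array([ 581.5, -147.1]), array([57.3, 35.2]), 41.2, 41) -0.1776 -0.1283
wrist
body (array([588.7,   5.4]), array([ 51.6, 145.7]), 4.2, 1925) -0.0672 0.0799
caps (array([589. ,   8.2]), array([ 34.4, 132.4]), 4.1, 1230) -0.0576 0.0745
[[0.5848, -0.0454, 0.1223], [0.5896, 0.0042, 0.1223], [0.5919, 0.0538, 0.1224]]
blocktop (array([ 597. , -155.3]), array([44.6, 18.4]), 1.3, 1551) -0.1647 -0.1462
foot (array([ 592.5, -158.3]), array([44.8, 42.3]), 0.2, 1658) -0.1796 -0.1373
```

View pics/w5.png

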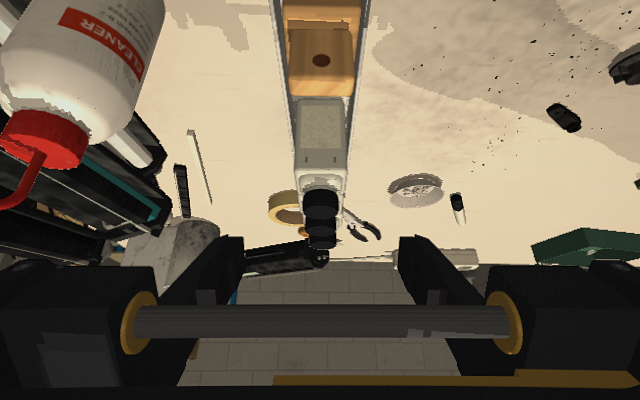

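Run:
```python
from h import *
goto([.5985,-.1870,.100],[.036,-.706,-.707],[-.036,.706,-.707])
```

```text
shift cm (cur tool) [ 9.35 -0.12  9.99]  in goal tool [ 9.35 -0.1  10.  ] rotvec [ 0.001  0.001 -0.001]
```

Emit:
carry_out(
  motion=[3.1,-0.04,3.3,0,0,0,3.1,-0.04,3.3,0,0,0,3.1,0,3.3,0,0,0,0,0,0,0,0,0],
)

```text
clock: 37.65
tool_pos: [0.5962, -0.1854, 0.0975]
eef_rot: [0.668, -0.637, -0.282, -0.262]
contact_force: [0.5, -0.2, 0.2]
opening: 0.908
```

Run:
```python
from h import *
gr(); goto([.5985,-.1870,.100],[.036,-.706,-.707],[-.036,.706,-.707])
```

```text
t 37.65 pos [ 0.5962 -0.1854  0.0975] open 80.0 F [ 0.5 -0.2  0.2]
[[0.03, -0.999, -0.043], [-0.703, -0.052, 0.709], [-0.711, 0.008, -0.703]] q [ 0.46  1.17  0.05  1.38 -0.76  1.21 -2.09]
grasp [ 0.5943 -0.1535  0.0658]
shift cm (cur tool) [-0.06 -0.22 -0.3 ]  in goal tool [-0.06 -0.22 -0.3 ] rotvec [ 0.006  0.005 -0.005]
```

Emit:
carry_out(
  motion=[0,-0.2,-0.25,0.006,0.005,-0.005,0,0,0,0,0,0],
)

```text
clock: 37.9
tool_pos: [0.6021, -0.1904, 0.1053]
eef_rot: [0.672, -0.636, -0.271, -0.265]
contact_force: [0.7, 0.1, 0.4]
opening: 0.908
```

Emit:
carry_out(
  motion=[0,0,0,0,0,0,0,0,0,0,0,0,0,0,0,0,0,0,0,0,0,0,0,0,0,0,0,0,0,0],
  hand=3.0,
  grip_force=15,
)

```text
clock: 38.52
tool_pos: [0.6005, -0.1899, 0.103]
eef_rot: [0.671, -0.637, -0.273, -0.264]
contact_force: [-2.3, -0.2, 1.9]
opening: 0.497
```

Emit:
carry_out(
  motion=[-0.55,0,0.55,0,0,0,-1.1,0,1.1,0,0,0,-1.1,0,1.1,0,0,0,-1.1,0,1.1,0,0,0,-0.4,0,0.4,0,0,0,0,0,0,0,0,0],
)

```text
clock: 39.28
tool_pos: [0.5979, -0.1285, 0.1027]
eef_rot: [0.671, -0.636, -0.274, -0.265]
contact_force: [0.0, 2.2, 2.3]
opening: 0.499
```

Run:
```python
from h import *
gr()
```

```text
t 39.27 pos [ 0.5979 -0.1285  0.1027] open 43.9 F [0.  2.2 2.3]
[[0.041, -0.999, -0.03], [-0.709, -0.05, 0.704], [-0.704, -0.007, -0.71]] q [ 0.4   1.13  0.02  1.49 -0.81  1.1  -2.08]
grasp [ 0.5965 -0.0969  0.0707]
```

Emit:
carry_out(
  motion=[-0.35,0,0.35,0,0,0,0,0,0,0,0,0],
)

```text
clock: 39.52
tool_pos: [0.5977, -0.1251, 0.1025]
eef_rot: [0.671, -0.637, -0.273, -0.264]
contact_force: [1.4, -0.9, 1.6]
opening: 0.497
```

Emit:
carry_out(
  motion=[-0.14,0,0.14,0,0,0,0,0,0,0,0,0],
)

```text
clock: 39.78
tool_pos: [0.5975, -0.1231, 0.1024]
eef_rot: [0.671, -0.637, -0.273, -0.264]
contact_force: [0.2, -1.1, 0.7]
opening: 0.497
```

Emit:
carry_out(
  motion=[-0.14,0,0.14,0,0,0,0,0,0,0,0,0],
)

```text
clock: 40.02
tool_pos: [0.5973, -0.1206, 0.1025]
eef_rot: [0.671, -0.637, -0.273, -0.265]
contact_force: [0.7, -0.5, 0.8]
opening: 0.493
```

Emit:
carry_out(
  motion=[-0.14,0,0.14,0,0,0,0,0,0,0,0,0],
)

```text
clock: 40.28
tool_pos: [0.5972, -0.1186, 0.1025]
eef_rot: [0.671, -0.637, -0.273, -0.265]
contact_force: [0.9, -0.2, -0.2]
opening: 0.497
```

Emit:
carry_out(
  motion=[-0.14,0,0.14,0,0,0,0,0,0,0,0,0],
)

```text
clock: 40.52
tool_pos: [0.5972, -0.118, 0.1025]
eef_rot: [0.671, -0.637, -0.272, -0.264]
contact_force: [-0.2, -4.7, 2.6]
opening: 0.498
```

Emit:
carry_out(
  motion=[-0.14,0,0.14,0,0,0,0,0,0,0,0,0],
)

```text
clock: 40.78
tool_pos: [0.5972, -0.1168, 0.1025]
eef_rot: [0.671, -0.638, -0.271, -0.264]
contact_force: [-0.4, -5.1, 2.9]
opening: 0.497
```

Emit:
carry_out(
  motion=[-0.14,0,0.14,0,0,0,0,0,0,0,0,0],
)

```text
clock: 41.02
tool_pos: [0.5972, -0.1166, 0.1026]
eef_rot: [0.671, -0.638, -0.27, -0.263]
contact_force: [-0.6, -10.3, 5.2]
opening: 0.497
```

Emit:
carry_out(
  motion=[0.14,0,-0.14,0,0,0,0,0,0,0,0,0],
)

```text
clock: 41.28
tool_pos: [0.5972, -0.1168, 0.1025]
eef_rot: [0.671, -0.638, -0.272, -0.264]
contact_force: [-0.7, -7.0, 3.2]
opening: 0.5
```

Emit:
carry_out(
  motion=[0,0,0,0,0,0,0,0,0,0,0,0,0,0,0,0,0,0,0,0,0,0],
  hand=7.5,
)

```text
$.motion: bad value
```

Emit:
carry_out(
  motion=[0,0,-2,0,0,0,0,0,-5,0,0,0,0,0,-5,0,0,0,0,0,-5,0,0,0,0,0,0,0,0,0],
)

```text
clock: 41.9
tool_pos: [0.6026, -0.2386, 0.2263]
eef_rot: [0.671, -0.638, -0.269, -0.265]
contact_force: [-0.0, -0.4, -1.1]
opening: 0.495
```

```bash
cat > chk.py <<'E'
from h import *
from scipy.cluster.vq import kmeans2
def chk(cams=('scene','side','wrist'),y0=-.26):
  for c in cams:
    print(c);d=snap(c); A=pts(d,np.ones((400,640),bool)); 
    for n,z0,z1,ya,yb in(('body',.05,.09,-.065,.12),('caps',.118,.13,-.07,.12),('blocktop',.078,.09,y0,-.07),('foot',.031,.036,y0,-.05)):
        P=A[(A[:,0]>.57 if n=='foot' else A[:,0]>.54)&(A[:,0]<(.615 if n=='foot' else .66))&(A[:,1]>ya)&(A[:,1]<yb)&(A[:,2]>z0)&(A[:,2]<z1)]
        if len(P)>5: print(n,rect(P,z0,z1),P[:,1].min().round(4),P[:,1].max().round(4))
        if n=='caps' and len(P)>5: print(np.sort(kmeans2(P,3,seed=1,minit='++')[0][:,1]).round(4).tolist())
E
python3 - <<'E'
from chk import *
gr(); chk(); d=snap('wrist'); save(d,'w6.png')
s=lambda P,x0,x1,y0,y1,z0,z1:P[(P[:,0]>x0)&(P[:,0]<x1)&(P[:,1]>y0)&(P[:,1]<y1)&(P[:,2]>z0)&(P[:,2]<z1)]
d=snap('scene'); A=pts(d,np.ones((400,640),bool))
for z in(.065,.075,.085,.095,.105,.113):
    Q=s(A,.53,.67,-.45,-.35,z-.004,z+.004); print(z,rect(Q,0,1) if len(Q)>4 else 0)
E
```

```text
t 41.9 pos [ 0.6026 -0.2386  0.2263] open 43.6 F [-0.  -0.4 -1.1]
[[0.041, -0.999, -0.023], [-0.714, -0.046, 0.699], [-0.699, -0.012, -0.715]] q [ 0.5   1.02  0.09  1.27 -0.7   1.42 -2.2 ]
grasp [ 0.6015 -0.2071  0.1941]
scene
body (array([604.2,   9.8]), array([155. ,  48.8]), 83.6, 773) -0.065 0.0877
caps (array([590.1,  11.4]), array([ 34.7, 131.1]), 4.4, 207) -0.0543 0.0767
[-0.0399, 0.0097, 0.0595]
foot (array([ 575.2, -120. ]), array([135.7,  36.6]), 71.2, 12) -0.1901 -0.0603
side
body (array([563.4,  19.7]), array([154.7,  46.6]), 75.3, 503) -0.061 0.0894
caps (array([586.5,  12.5]), array([ 34.6, 132.5]), 3.6, 323) -0.0539 0.0784
[-0.0362, 0.015, 0.0646]
wrist
0.065 (array([ 576.5, -408.4]), array([31. , 17.7]), 14.9, 38)
0.075 (array([ 577.4, -407.2]), array([36.8, 19.3]), 14.3, 38)
0.085 (array([ 578.1, -406.9]), array([47.6, 19.5]), 12.4, 51)
0.095 (array([ 577.7, -407.2]), array([53.6, 19.1]), 12.4, 54)
0.105 (array([ 576.6, -407.4]), array([58.5, 19.6]), 12.1, 59)
0.113 (array([ 575.7, -407.1]), array([58.9, 19.2]), 12.3, 17)
```

View pics/w6.png

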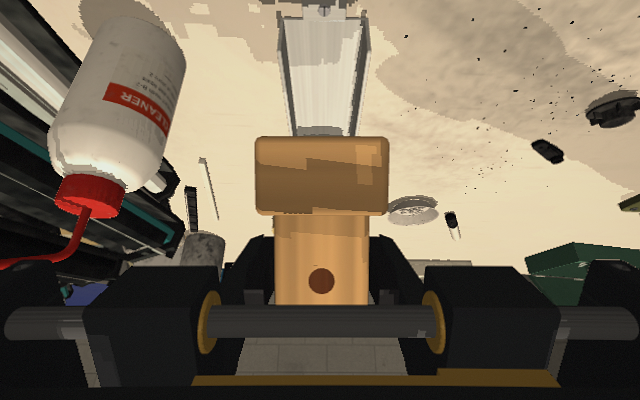

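Emit:
carry_out(
  motion=[0.5,0,4.5,0,0,0,0,0,5,0,0,0,0,0,3,0,0,0,0,0,1.5,0,0,0,0,0,0,0,0,0],
)

```text
clock: 42.78
tool_pos: [0.5979, -0.1385, 0.1198]
eef_rot: [0.671, -0.636, -0.274, -0.264]
contact_force: [-0.0, -0.6, -0.6]
opening: 0.498
```

Run:
```python
from h import *
gr()
d=snap('side'); cv2.imwrite('pics/d7.png',cv2.resize(d['frame'][150:260,260:380,::-1],None,fx=5,fy=5,interpolation=3))
```

```text
t 42.77 pos [ 0.5979 -0.1385  0.1198] open 43.8 F [-0.  -0.6 -0.6]
[[0.04, -0.999, -0.031], [-0.709, -0.051, 0.703], [-0.704, -0.006, -0.71]] q [ 0.41  1.11  0.03  1.48 -0.8   1.13 -2.1 ]
grasp [ 0.5965 -0.1069  0.0878]
```

View pics/d7.png

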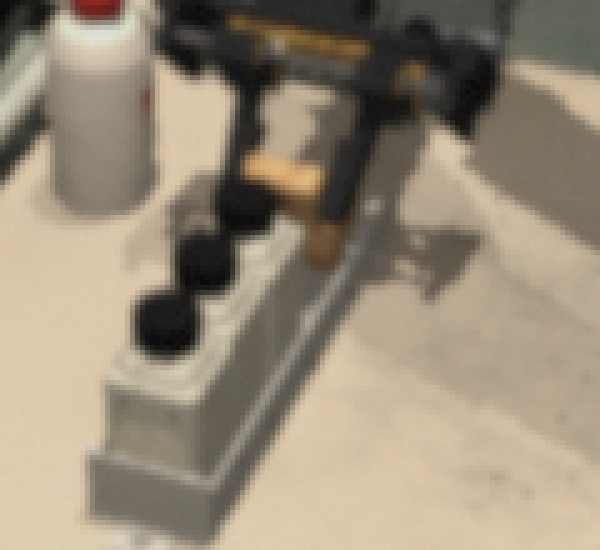

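Emit:
carry_out(
  motion=[0,0,1,0,0,0,0,0,0.8,0,0,0,0,0,0.6,0,0,0,0,0,0,0,0,0],
)

```text
clock: 43.32
tool_pos: [0.5975, -0.1221, 0.103]
eef_rot: [0.671, -0.637, -0.273, -0.265]
contact_force: [-0.3, -0.5, -0.9]
opening: 0.496
```

Emit:
carry_out(
  motion=[-0.28,0,0.28,0,0,0,0,0,0,0,0,0],
)

```text
clock: 43.58
tool_pos: [0.5974, -0.1185, 0.1035]
eef_rot: [0.671, -0.637, -0.273, -0.265]
contact_force: [-0.3, 0.4, -0.7]
opening: 0.499
```

Emit:
carry_out(
  motion=[-0.14,0,0.14,0,0,0,0,0,0,0,0,0],
)

```text
clock: 43.82
tool_pos: [0.5973, -0.1171, 0.1033]
eef_rot: [0.671, -0.637, -0.273, -0.264]
contact_force: [-0.2, -0.7, -0.4]
opening: 0.497
```

Emit:
carry_out(
  motion=[-0.14,0,0.14,0,0,0,0,0,0,0,0,0],
)

```text
clock: 44.08
tool_pos: [0.5972, -0.1167, 0.1032]
eef_rot: [0.671, -0.638, -0.271, -0.264]
contact_force: [-1.5, -4.9, 0.3]
opening: 0.5
```

Emit:
carry_out(
  motion=[0.1,0,0.06,0,0,0,0,0,0,0,0,0],
)

```text
clock: 44.32
tool_pos: [0.5972, -0.1167, 0.1026]
eef_rot: [0.671, -0.637, -0.272, -0.264]
contact_force: [-1.6, -5.8, 3.6]
opening: 0.501
```

Emit:
carry_out(
  motion=[-0.14,0,0.14,0,0,0,0,0,0,0,0,0],
)

```text
clock: 44.58
tool_pos: [0.5972, -0.1165, 0.1026]
eef_rot: [0.671, -0.638, -0.271, -0.264]
contact_force: [-1.6, -8.2, 5.5]
opening: 0.499
```

Emit:
carry_out(
  motion=[0,0,0,0,0,0,0,0,0,0,0,0,0,0,0,0,0,0,0,0,0,0,0,0],
  hand=7.5,
)

```text
clock: 45.08
tool_pos: [0.5967, -0.1119, 0.102]
eef_rot: [0.671, -0.636, -0.274, -0.265]
contact_force: [-0.4, 0.2, -0.5]
opening: 0.847
```

Run:
```python
from h import *
gr()
```

```text
t 45.08 pos [ 0.5967 -0.1119  0.102 ] open 74.6 F [-0.4  0.2 -0.5]
[[0.04, -0.999, -0.031], [-0.708, -0.051, 0.704], [-0.705, -0.007, -0.71]] q [ 0.38  1.12  0.01  1.52 -0.83  1.07 -2.08]
grasp [ 0.5953 -0.0802  0.0701]
```

Opened (74.6 mm). Now retreat and check.

Emit:
carry_out(
  motion=[0,0,-2,0,0,0,0,0,-5,0,0,0,0,0,-5,0,0,0,0,0,-5,0,0,0,0,0,0,0,0,0],
)

```text
clock: 45.7
tool_pos: [0.6023, -0.238, 0.2262]
eef_rot: [0.671, -0.639, -0.268, -0.264]
contact_force: [0.0, 0.2, -1.0]
opening: 0.853
```

Run:
```python
from chk import *
gr(); chk(y0=-.16); d=snap('wrist'); save(d,'w8.png')
# clamp, target tool-down pose above it
goto([.577,-.407,.22],[-.242,.970,0],[0,0,-1])
goto([.577,-.407,.22],[.242,-.970,0],[0,0,-1])
```

```text
t 45.7 pos [ 0.6023 -0.238   0.2262] open 75.2 F [ 0.   0.2 -1. ]
[[0.04, -0.999, -0.022], [-0.715, -0.044, 0.697], [-0.698, -0.012, -0.716]] q [ 0.5   1.02  0.09  1.28 -0.7   1.41 -2.2 ]
grasp [ 0.6013 -0.2067  0.194 ]
scene
body (array([603.6,   7.9]), array([156. ,  49.6]), 79.2, 723) -0.065 0.087
caps (array([590.2,   8.2]), array([ 37.1, 132. ]), 1.9, 215) -0.0578 0.074
[-0.0427, 0.0097, 0.0589]
blocktop (array([ 600.1, -117.7]), array([44. , 18.4]), 4.4, 54) -0.1264 -0.1075
foot (array([593.4, -97. ]), array([40.5, 91. ]), 0.6, 73) -0.1426 -0.0514
side
body (array([561.5,  21.9]), array([151.4,  48. ]), 72.7, 507) -0.0576 0.0895
caps (array([585.4,  11.1]), array([ 34.1, 134.1]), 2.4, 323) -0.0561 0.078
[-0.0374, 0.0152, 0.0644]
blocktop (array([ 594.6, -116.9]), array([21. , 41.4]), 86.1, 70) -0.1267 -0.1057
foot (array([ 573.9, -113.4]), array([39.8,  9.7]), 84.0, 14) -0.1337 -0.0934
wrist
body (array([588. ,   6.4]), array([ 53.8, 143.8]), 1.4, 321) -0.065 0.0788
caps (array([588.2,   7.6]), array([ 35.2, 133.5]), 2.5, 924) -0.0591 0.0743
[-0.0475, 0.0046, 0.0542]
blocktop (array([ 598.3, -118.8]), array([43.8, 17.6]), 4.4, 714) -0.1278 -0.1086
foot (array([ 592.6, -118.7]), array([42.9, 47.4]), 2.3, 798) -0.1431 -0.0958
shift cm (cur tool) [ 12.53   3.35 -12.14]  in goal tool [-16.48  -6.65   0.24] rotvec [1.128 0.118 2.739]
shift cm (cur tool) [ 12.53   3.35 -12.14]  in goal tool [16.48  6.65  0.24] rotvec [-0.081  0.779 -0.182]
```

View pics/w8.png

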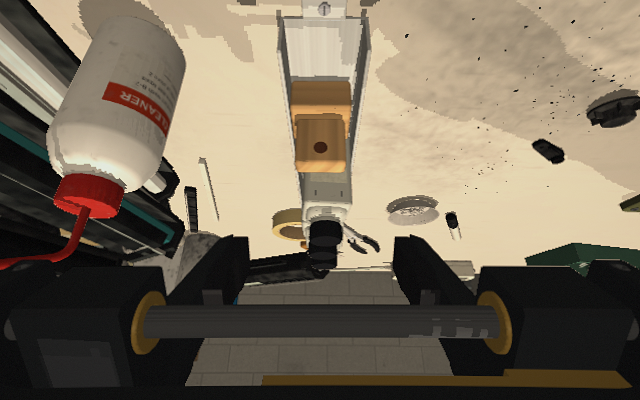

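Run:
```python
from h import *
goto([.5996,-.1515,.103],[.036,-.706,-.707],[-.036,.706,-.707])
```

```text
shift cm (cur tool) [ 2.77 -0.13 14.08]  in goal tool [ 2.81 -0.2  14.07] rotvec [-0.004 -0.003  0.004]
```

Emit:
carry_out(
  motion=[0.93,-0.05,4.7,0,0,0,0.93,-0.05,4.7,0,0,0,0.9,-0.05,4.5,0,0,0,0,0,0,0,0,0,0,0,0,0,0,0],
)

```text
clock: 46.52
tool_pos: [0.6009, -0.1554, 0.1054]
eef_rot: [0.671, -0.637, -0.272, -0.264]
contact_force: [-0.3, -0.6, 0.1]
opening: 0.853
```

Run:
```python
from chk import *
gr(); chk(('scene','side'),y0=-.16)
```

```text
t 46.52 pos [ 0.6009 -0.1554  0.1054] open 75.1 F [-0.3 -0.6  0.1]
[[0.041, -0.999, -0.029], [-0.711, -0.049, 0.702], [-0.702, -0.008, -0.712]] q [ 0.43  1.14  0.03  1.44 -0.78  1.14 -2.09]
grasp [ 0.5996 -0.1238  0.0734]
scene
body (array([601.9,   8.6]), array([155.7,  49.1]), 80.4, 704) -0.0649 0.0868
caps (array([588.8,   8.8]), array([ 34.4, 135.1]), 1.5, 208) -0.0587 0.0763
[-0.043, 0.0097, 0.0602]
foot (array([612.6, -88.3]), array([39.8, 73.7]), 29.0, 15) -0.1302 -0.0509
side
body (array([563.,  21.]), array([152.5,  46.6]), 74.5, 512) -0.0578 0.09
caps (array([585.3,  12.4]), array([ 34. , 134.4]), 2.8, 324) -0.0552 0.0792
[-0.0373, 0.0145, 0.0647]
blocktop (array([ 597.3, -130.3]), array([ 48.4, 105.8]), 89.5, 158) -0.1549 -0.106
foot (array([ 576.4, -115.1]), array([12.6, 45.4]), 0.5, 23) -0.1378 -0.0925
```

Emit:
carry_out(
  motion=[0,0,0,0,0,0,0,0,0,0,0,0,0,0,0,0,0,0,0,0,0,0,0,0,0,0,0,0,0,0],
  hand=3.0,
  grip_force=15,
)

```text
clock: 47.25
tool_pos: [0.5996, -0.1548, 0.105]
eef_rot: [0.671, -0.637, -0.274, -0.264]
contact_force: [-4.3, -1.4, 5.2]
opening: 0.5
```

Emit:
carry_out(
  motion=[-0.55,0,0.55,0,0,0,-0.85,0,0.85,0,0,0,-0.7,0,0.7,0,0,0,0,0,0,0,0,0],
)

```text
clock: 47.75
tool_pos: [0.5981, -0.1243, 0.1049]
eef_rot: [0.671, -0.636, -0.274, -0.264]
contact_force: [-5.2, 0.4, 3.6]
opening: 0.496
```

Emit:
carry_out(
  motion=[-0.14,0,0.14,0,0,0,0,0,0,0,0,0],
)

```text
clock: 48.0
tool_pos: [0.598, -0.1232, 0.1048]
eef_rot: [0.671, -0.637, -0.274, -0.264]
contact_force: [-5.7, -1.9, 5.6]
opening: 0.496
```

Emit:
carry_out(
  motion=[-0.14,0,0.14,0,0,0,0,0,0,0,0,0],
)

```text
clock: 48.25
tool_pos: [0.5979, -0.1216, 0.1046]
eef_rot: [0.671, -0.637, -0.273, -0.264]
contact_force: [-5.8, -3.3, 5.0]
opening: 0.497
```

Emit:
carry_out(
  motion=[-0.14,0,0.14,0,0,0,0,0,0,0,0,0],
)

```text
clock: 48.5
tool_pos: [0.5978, -0.12, 0.1044]
eef_rot: [0.671, -0.637, -0.273, -0.263]
contact_force: [-5.9, -3.3, 4.3]
opening: 0.497
```

Emit:
carry_out(
  motion=[-0.14,0,0.14,0,0,0,0,0,0,0,0,0],
)

```text
clock: 48.75
tool_pos: [0.5977, -0.1184, 0.1041]
eef_rot: [0.671, -0.637, -0.273, -0.263]
contact_force: [-4.5, -3.5, 4.9]
opening: 0.499
```

Emit:
carry_out(
  motion=[-0.14,0.2,0.14,0,0,0,0,0,0,0,0,0],
)

```text
clock: 49.0
tool_pos: [0.5972, -0.1165, 0.1042]
eef_rot: [0.671, -0.638, -0.271, -0.264]
contact_force: [-0.2, -6.5, 0.6]
opening: 0.498
```

Emit:
carry_out(
  motion=[-0.14,0,0.14,0,0,0,0,0,0,0,0,0],
)

```text
clock: 49.25
tool_pos: [0.5971, -0.1163, 0.1042]
eef_rot: [0.671, -0.638, -0.27, -0.263]
contact_force: [-2.5, -9.3, 2.5]
opening: 0.496
```

Emit:
carry_out(
  motion=[-0.14,0,0.14,0,0,0,0,0,0,0,0,0],
)

```text
clock: 49.5
tool_pos: [0.5971, -0.1161, 0.1043]
eef_rot: [0.671, -0.639, -0.269, -0.263]
contact_force: [-0.8, -12.9, 5.5]
opening: 0.498
```

Run:
```python
from chk import *
gr(); chk(('scene','side'),y0=-.16)
```

```text
t 49.5 pos [ 0.5971 -0.1161  0.1043] open 43.9 F [ -0.8 -12.9   5.5]
[[0.039, -0.999, -0.025], [-0.716, -0.045, 0.696], [-0.697, -0.01, -0.717]] q [ 0.39  1.12  0.01  1.52 -0.82  1.06 -2.08]
grasp [ 0.5959 -0.0847  0.072 ]
scene
body (array([598.4,   8.3]), array([ 40.9, 152. ]), 6.5, 633) -0.0649 0.0855
caps (array([590.5,  10.7]), array([ 36.5, 132.5]), 4.8, 210) -0.0555 0.0767
[-0.0404, 0.0101, 0.0597]
blocktop (array([ 568.6, -146.2]), array([4.2, 8.4]), 3.2, 7) -0.1502 -0.1419
foot (array([608.6, -98.2]), array([89.3, 33.8]), 62.3, 32) -0.1329 -0.0508
side
body (array([562.7,  21.7]), array([150.4,  46.1]), 74.1, 510) -0.0569 0.09
caps (array([585.1,  11.7]), array([ 33.5, 134.4]), 3.4, 331) -0.0553 0.0786
[-0.0353, 0.0148, 0.0639]
blocktop (array([ 587.5, -109.1]), array([88.4, 73.9]), 2.2, 74) -0.1478 -0.0705
foot (array([572.3, -85.3]), array([ 2.8, 12.8]), 23.8, 6) -0.0906 -0.0789
```

Emit:
carry_out(
  motion=[0.14,0,-0.14,0,0,0,0,0,0,0,0,0],
)

```text
clock: 49.85
tool_pos: [0.5971, -0.1163, 0.1042]
eef_rot: [0.671, -0.638, -0.27, -0.264]
contact_force: [-1.2, -8.9, 2.8]
opening: 0.496
```

Emit:
carry_out(
  motion=[0,0,0,0,0,0,0,0,0,0,0,0,0,0,0,0,0,0,0,0,0,0,0,0],
  hand=8.0,
)

```text
clock: 50.35
tool_pos: [0.5961, -0.1113, 0.1046]
eef_rot: [0.671, -0.636, -0.274, -0.265]
contact_force: [0.3, 0.3, -0.5]
opening: 0.905
```

Emit:
carry_out(
  motion=[0,0,-2,0,0,0,0,0,-4,0,0,0,0,0,-5,0,0,0,0,0,-5,0,0,0,0,0,0,0,0,0],
)

```text
clock: 50.98
tool_pos: [0.6016, -0.2288, 0.2205]
eef_rot: [0.671, -0.638, -0.27, -0.265]
contact_force: [-0.4, 0.6, 0.2]
opening: 0.905
```

Run:
```python
from chk import *
gr(); chk(y0=-.16)
goto([.577,-.407,.22],[.242,-.970,0],[0,0,-1])
```

```text
t 50.98 pos [ 0.6016 -0.2288  0.2205] open 79.7 F [-0.4  0.6  0.2]
[[0.041, -0.999, -0.024], [-0.713, -0.046, 0.699], [-0.7, -0.011, -0.714]] q [ 0.5   1.02  0.08  1.3  -0.7   1.39 -2.2 ]
grasp [ 0.6005 -0.1973  0.1883]
scene
body (array([592.6,  11.5]), array([154.2,  52.4]), 88.2, 750) -0.065 0.0883
caps (array([589.2,   9.1]), array([ 35.9, 133.2]), 2.3, 213) -0.0575 0.0753
[-0.0419, 0.0094, 0.0592]
blocktop (array([ 599. , -116.3]), array([45.3, 19. ]), 4.0, 60) -0.1268 -0.1074
foot (array([593.7, -97.6]), array([88.2, 41.2]), 89.7, 75) -0.1416 -0.0536
side
body (array([561.7,  21.9]), array([151.5,  45.2]), 73.4, 518) -0.0572 0.089
caps (array([584.5,  11.4]), array([ 34.3, 133.3]), 2.1, 333) -0.0552 0.078
[-0.0371, 0.0146, 0.0641]
blocktop (array([ 594.9, -112.9]), array([43.4, 22. ]), 6.5, 69) -0.126 -0.1034
foot (array([ 575.8, -114.2]), array([40.9, 10.7]), 88.6, 17) -0.1345 -0.0936
wrist
body (array([587.4,   5.6]), array([ 53.4, 142.4]), 1.6, 547) -0.065 0.0768
caps (array([587.6,   7.8]), array([ 36.2, 133.1]), 2.1, 964) -0.0588 0.074
[-0.0465, 0.0044, 0.0542]
blocktop (array([ 597.8, -116.7]), array([43.8, 18.4]), 3.3, 759) -0.1266 -0.1071
foot (array([ 592.6, -117.8]), array([43.8, 46.2]), 1.7, 868) -0.141 -0.0953
shift cm (cur tool) [ 12.72   3.31 -13.05]  in goal tool [17.25  6.75 -0.25] rotvec [-0.081  0.78  -0.181]
```

Run:
```python
from h import *
d=snap('side'); cv2.imwrite('pics/d9.png',cv2.resize(d['frame'][170:270,270:370,::-1],None,fx=6,fy=6,interpolation=3))
goto([.5990,-.1515,.103],[.036,-.706,-.707],[-.036,.706,-.707])
```

```text
shift cm (cur tool) [ 2.99 -0.13 13.14]  in goal tool [ 3.02 -0.19 13.13] rotvec [-0.003 -0.002  0.004]
```

View pics/d9.png

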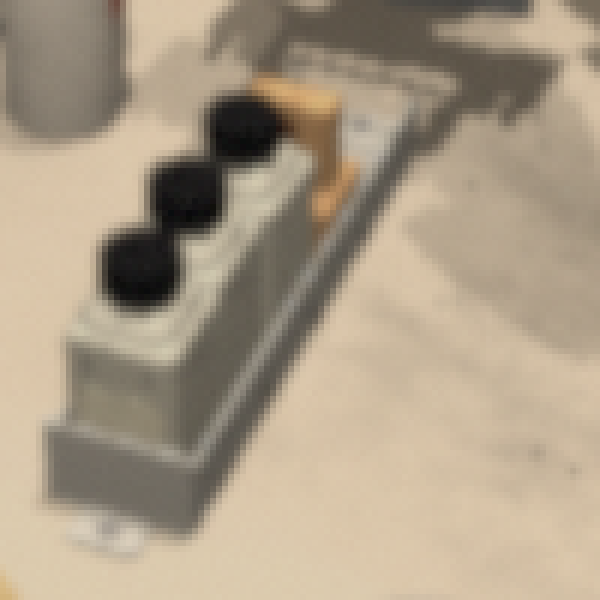

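Emit:
carry_out(
  motion=[0,0,0,-0.005,0.157,0,0,0,0,-0.005,0.157,0,0,0,0,-0.005,0.157,0,0,0,0,-0.005,0.157,0,0,0,0,-0.005,0.157,0,0,0,0,0,0,0,0,0,0,0,0,0],
  hand=0,
  grip_force=10,
)

```text
clock: 52.05
tool_pos: [0.6006, -0.2254, 0.2175]
eef_rot: [0.727, -0.686, -0.005, 0.007]
contact_force: [0.1, 0.2, -0.9]
opening: 0.141
```

Run:
```python
from h import *
st(); goto([.598,-.170,.089],[.051,-.9987,0],[0,0,-1])
```

```text
t 52.05 pos [ 0.6006 -0.2254  0.2175] open 12.4 F [ 0.1  0.2 -0.9]
[[0.058, -0.998, -0.017], [-0.998, -0.058, -0.004], [0.003, 0.017, -1.0]] q [ 0.06  0.86  0.43  1.6  -0.44  0.8  -2.41]
shift cm (cur tool) [-5.59 -0.28 12.83]  in goal tool [-5.55 -0.02 12.85] rotvec [ 0.017 -0.003  0.007]
```

Emit:
carry_out(
  motion=[-1.4,-0.05,3.2,0.017,-0.003,0.007,-1.4,0,3.2,0,0,0,-1.4,0,3.2,0,0,0,-1.4,0,3.2,0,0,0,0,0,0,0,0,0,0,0,0,0,0,0],
)

```text
clock: 52.8
tool_pos: [0.5987, -0.1724, 0.091]
eef_rot: [0.724, -0.69, 0.002, 0.0]
contact_force: [0.1, -0.3, 0.2]
opening: 0.007
```

Run:
```python
from chk import *
st(); goto([.598,-.170,.089],[.051,-.9987,0],[0,0,-1]); chk(('scene','side'),y0=-.155)
```

```text
t 52.8 pos [ 0.5987 -0.1724  0.091 ] open 0.6 F [ 0.1 -0.3  0.2]
[[0.049, -0.999, 0.003], [-0.999, -0.049, -0.003], [0.004, -0.003, -1.0]] q [ 0.04  1.01  0.31  1.71 -0.55  0.5  -2.39]
shift cm (cur tool) [-0.25  0.05  0.2 ]  in goal tool [-0.25  0.05  0.2 ] rotvec [-0.003 -0.004 -0.002]
scene
body (array([594.2,   9.9]), array([152.6,  51.3]), 85.9, 741) -0.065 0.0855
caps (array([587.8,  10.5]), array([ 33.6, 134.5]), 2.8, 209) -0.057 0.0776
[-0.0418, 0.0094, 0.0598]
foot (array([608.1, -95.1]), array([40.9, 80.3]), 20.2, 21) -0.1376 -0.0503
side
body (array([562. ,  21.4]), array([151.4,  46. ]), 73.1, 521) -0.0577 0.0906
caps (array([584.8,  11.9]), array([ 35.7, 135.5]), 1.5, 327) -0.0558 0.0796
[-0.0371, 0.0144, 0.0643]
blocktop (array([ 594.7, -114. ]), array([43.4, 20.6]), 3.7, 70) -0.1247 -0.1035
foot (array([ 574.8, -115.1]), array([48.2,  9. ]), 89.9, 14) -0.1392 -0.091
```

Emit:
carry_out(
  motion=[-1,0,0.3,0,0,0,-1,0,0,0,0,0,-0.8,0,0,0,0,0,-0.8,0,0,0,0,0,-0.8,0,0,0,0,0,0,0,0,0,0,0],
)

```text
clock: 53.65
tool_pos: [0.5961, -0.1248, 0.0869]
eef_rot: [0.726, -0.688, 0.001, -0.0]
contact_force: [0.5, 0.5, 0.1]
opening: 0.006
```

Emit:
carry_out(
  motion=[-0.3,0,0,0,0,0,0,0,0,0,0,0],
)

```text
clock: 53.9
tool_pos: [0.5959, -0.1231, 0.0869]
eef_rot: [0.725, -0.689, 0.002, 0.0]
contact_force: [-0.3, -0.6, -0.4]
opening: 0.005
```

Emit:
carry_out(
  motion=[-0.3,0,0,0,0,0,0,0,0,0,0,0],
)

```text
clock: 54.15
tool_pos: [0.5959, -0.1216, 0.0871]
eef_rot: [0.725, -0.689, 0.003, 0.001]
contact_force: [0.5, -4.2, -0.3]
opening: 0.001
```

Run:
```python
from chk import *
st(); chk(('side',),y0=-.14)
```

```text
t 54.15 pos [ 0.5959 -0.1216  0.0871] open 0.1 F [ 0.5 -4.2 -0.3]
[[0.05, -0.999, 0.003], [-0.999, -0.05, -0.005], [0.005, -0.003, -1.0]] q [-0.04  1.    0.3   1.76 -0.58  0.46 -2.44]
side
body (array([561.9,  21.8]), array([151.9,  47.5]), 72.6, 502) -0.0578 0.0896
caps (array([585.3,  12.9]), array([ 36.7, 135.3]), 1.4, 326) -0.0548 0.0804
[-0.0355, 0.0145, 0.0643]
blocktop (array([ 586.7, -106.8]), array([42.4, 55.3]), 1.9, 37) -0.1351 -0.0795
foot (array([ 572.5, -106.7]), array([ 6.7, 43.9]), 11.5, 8) -0.1275 -0.0847
```

Emit:
carry_out(
  motion=[-0.25,0,0,0,0,0,0,0,0,0,0,0],
)

```text
clock: 54.45
tool_pos: [0.5959, -0.1213, 0.0873]
eef_rot: [0.724, -0.69, 0.004, 0.002]
contact_force: [0.7, -8.4, -0.4]
opening: 0.007
```

Emit:
carry_out(
  motion=[-0.2,0,0,0,0,0,0,0,0,0,0,0,0,0,0,0,0,0],
)

```text
clock: 54.82
tool_pos: [0.5958, -0.1211, 0.0875]
eef_rot: [0.724, -0.69, 0.005, 0.002]
contact_force: [0.1, -11.5, -1.2]
opening: 0.002
```

Emit:
carry_out(
  motion=[1,0,0,0,0,0,1,0,0,0,0,0,1,0,0,0,0,0,0,0,0,0,0,0],
)

```text
clock: 55.32
tool_pos: [0.5971, -0.1465, 0.0871]
eef_rot: [0.725, -0.689, 0.002, 0.0]
contact_force: [-0.6, 0.1, 0.2]
opening: 0.005
```

Run:
```python
from chk import *
st(); chk(('scene','side'),y0=-.135)
```

```text
t 55.33 pos [ 0.5971 -0.1465  0.0871] open 0.5 F [-0.6  0.1  0.2]
[[0.05, -0.999, 0.002], [-0.999, -0.05, -0.003], [0.003, -0.002, -1.0]] q [ 0.    1.01  0.3   1.74 -0.57  0.48 -2.41]
scene
body (array([593.7,  10.3]), array([151.9,  49. ]), 88.4, 728) -0.065 0.0859
caps (array([588.5,   9.7]), array([ 35.5, 132.6]), 3.1, 212) -0.0564 0.0762
[-0.0402, 0.01, 0.0594]
foot (array([611. , -57.9]), array([ 5.8, 14.8]), 1.3, 9) -0.0653 -0.0505
side
body (array([561.2,  21.4]), array([152.9,  46.7]), 73.6, 505) -0.0585 0.0902
caps (array([585.2,  11.3]), array([ 36.7, 135.1]), 1.4, 326) -0.0562 0.0788
[-0.036, 0.0141, 0.0642]
blocktop (array([ 588.3, -106.1]), array([13.5, 62.1]), 24.5, 30) -0.1339 -0.0783
foot (array([ 573.9, -109.4]), array([ 8.3, 49.6]), 17.3, 10) -0.1319 -0.0845
```

Emit:
carry_out(
  motion=[0,0,-4.3,0,0,0,0,0,-4.3,0,0,0,0,0,-4.3,0,0,-0.097,0,0,-4.3,0,0,-0.097,4.9,1.6,0,0,0,0,4.9,1.6,0,0,0,0,4.9,1.6,0,0,0,0,4.9,1.6,0,0,0,0],
  hand=8.8,
)

```text
clock: 56.42
tool_pos: [0.5824, -0.3513, 0.2594]
eef_rot: [0.789, -0.615, 0.001, -0.0]
contact_force: [1.3, 0.3, 0.3]
opening: 0.889
```

Emit:
carry_out(
  motion=[5,1.8,0,0,0,0,0,0,0,0,0,0,0,0,0,0,0,0],
)

```text
clock: 56.8
tool_pos: [0.5774, -0.4024, 0.2591]
eef_rot: [0.789, -0.615, 0.001, -0.0]
contact_force: [0.6, 1.1, -0.3]
opening: 0.997
```

```bash
cat > cl.py <<'E'
from h import *
def cl(cam,x0=.53,x1=.67,y0=-.46,y1=-.35,zs=(.07,.08,.09,.1,.108,.115)):
    d=snap(cam); A=pts(d,np.ones((400,640),bool))
    for z in zs:
        Q=A[(A[:,0]>x0)&(A[:,0]<x1)&(A[:,1]>y0)&(A[:,1]<y1)&(abs(A[:,2]-z)<.004)]
        if len(Q)>4: print(cam,z,rect(Q,0,1))
    return d
E
python3 - <<'E'
from cl import *
from chk import chk
st(); d=cl('wrist'); save(d,'w10.png'); cl('scene'); cl('side'); chk(('scene','side'),y0=-.135)
E
```

```text
t 56.8 pos [ 0.5774 -0.4024  0.2591] open 87.8 F [ 0.6  1.1 -0.3]
[[0.244, -0.97, 0.002], [-0.97, -0.244, -0.0], [0.001, -0.002, -1.0]] q [ 0.37  0.88  0.38  1.36 -0.35  0.97 -2.08]
wrist 0.07 (array([ 575.1, -406.9]), array([31.9, 18.8]), 14.0, 148)
wrist 0.08 (array([ 576.1, -406.6]), array([40.8, 20. ]), 13.7, 123)
wrist 0.09 (array([ 575.4, -407. ]), array([46.4, 20.5]), 13.7, 205)
wrist 0.1 (array([ 575.9, -407. ]), array([53. , 20.4]), 13.9, 222)
wrist 0.108 (array([ 575.8, -406.7]), array([60.1, 21. ]), 13.9, 430)
wrist 0.115 (array([ 575.9, -406.6]), array([59.6, 19.7]), 13.3, 302)
scene 0.07 (array([ 578.4, -409.4]), array([36.1, 16.3]), 20.4, 40)
scene 0.08 (array([ 577.9, -406.2]), array([41.7, 20.9]), 10.7, 47)
scene 0.09 (array([ 577.6, -407.2]), array([48.2, 19.6]), 12.0, 55)
scene 0.1 (array([ 577.2, -407.1]), array([55.9, 20.1]), 11.5, 57)
scene 0.108 (array([ 577. , -407.3]), array([61.1, 19.5]), 13.5, 59)
side 0.07 (array([ 574.8, -406.1]), array([29.6, 24.8]), 19.2, 10)
side 0.08 (array([ 572.7, -398.6]), array([19.1, 36.9]), 80.7, 13)
side 0.09 (array([ 571.6, -40
[... 218 characters left out ...]
23.4]), 6.3, 13)
scene
body (array([607.7,   4.5]), array([154.6,  50.2]), 74.0, 771) -0.065 0.0855
caps (array([588.8,  10.2]), array([130.6,  33.1]), 89.7, 208) -0.0551 0.0755
[-0.0398, 0.0099, 0.0591]
blocktop (array([597.3, -87.6]), array([42.4, 15.4]), 6.4, 49) -0.097 -0.0789
foot (array([592.8, -80.4]), array([66.7, 34.9]), 78.4, 46) -0.1126 -0.0508
side
body (array([561.8,  20.8]), array([151.7,  46.5]), 73.2, 521) -0.0585 0.0892
caps (array([584.7,  11.3]), array([ 36.2, 133.4]), 2.0, 325) -0.0553 0.0779
[-0.0364, 0.0146, 0.0639]
blocktop (array([579.8, -87.6]), array([13.5, 20.7]), 24.5, 26) -0.0961 -0.0787
foot (array([ 573.8, -105.9]), array([ 5.6, 14.4]), 23.8, 7) -0.1113 -0.0987
```

View pics/w10.png

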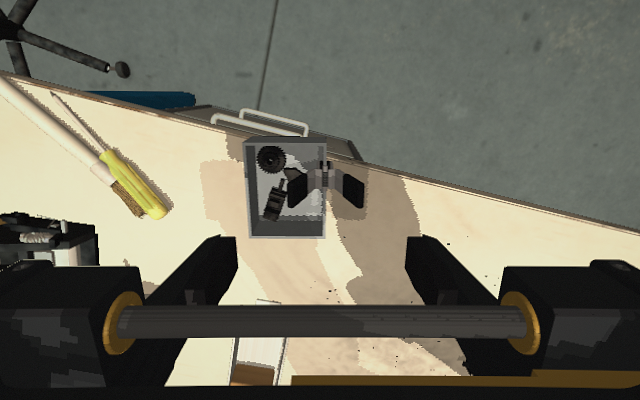

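Emit:
carry_out(
  motion=[0.39,0.25,4,0,0,0,0,0,4,0,0,0,0,0,3.2,0,0,0,0,0,0,0,0,0,0,0,0,0,0,0],
)

```text
clock: 57.68
tool_pos: [0.5766, -0.4086, 0.1491]
eef_rot: [0.789, -0.615, 0.003, 0.0]
contact_force: [1.0, -0.7, 1.0]
opening: 0.995
```

Run:
```python
from h import *
gr(); goto([.5759,-.4068,.147],[.242,-.97,0],[0,0,-1])
```

```text
t 57.67 pos [ 0.5766 -0.4086  0.1491] open 87.7 F [ 1.  -0.7  1. ]
[[0.244, -0.97, 0.004], [-0.97, -0.244, -0.004], [0.005, -0.003, -1.0]] q [ 0.4   1.01  0.33  1.42 -0.39  0.78 -2.03]
grasp [ 0.5768 -0.4088  0.1041]
shift cm (cur tool) [-0.19  0.03  0.21]  in goal tool [-0.19  0.03  0.21] rotvec [-0.003 -0.005  0.002]
```

Emit:
carry_out(
  motion=[-0.19,0.03,0.15,0,0,0,0,0,0,0,0,0],
)

```text
clock: 57.92
tool_pos: [0.5755, -0.4066, 0.1473]
eef_rot: [0.788, -0.615, 0.002, 0.0]
contact_force: [0.5, -0.8, 1.0]
opening: 1.0
```

Emit:
carry_out(
  motion=[0,0,0,0,0,0,0,0,0,0,0,0,0,0,0,0,0,0,0,0,0,0,0,0,0,0,0,0,0,0,0,0,0,0,0,0,0,0,0,0,0,0],
  hand=1.5,
  grip_force=28,
)

```text
clock: 58.8
tool_pos: [0.575, -0.4065, 0.146]
eef_rot: [0.788, -0.615, 0.001, 0.0]
contact_force: [0.4, -0.3, -0.8]
opening: 0.266
```

Run:
```python
from cl import *
gr(); cl('scene',zs=(.03,.04,.05,.06,.07,.08,.09,.1,.11));
```

```text
t 58.8 pos [ 0.575  -0.4065  0.146 ] open 23.4 F [ 0.4 -0.3 -0.8]
[[0.243, -0.97, 0.002], [-0.97, -0.243, -0.002], [0.003, -0.001, -1.0]] q [ 0.4   1.01  0.32  1.43 -0.4   0.77 -2.03]
grasp [ 0.5751 -0.4066  0.101 ]
scene 0.03 (array([ 610.9, -385.6]), array([85.3, 87.8]), 11.8, 229)
scene 0.04 (array([ 607.1, -387.1]), array([92.1, 87.9]), 10.7, 258)
scene 0.05 (array([ 581.3, -409.3]), array([22.1, 12. ]), 67.1, 31)
scene 0.06 (array([ 575.4, -407.2]), array([25.7, 18.8]), 12.9, 35)
scene 0.07 (array([ 579.9, -411.7]), array([27.5, 14.1]), 43.5, 29)
scene 0.08 (array([ 584.6, -413.1]), array([41.2, 16.9]), 38.1, 21)
scene 0.09 (array([ 582.1, -414.6]), array([51.3, 18.4]), 35.2, 51)
scene 0.1 (array([ 580.5, -413.8]), array([55.7, 19.8]), 30.3, 54)
scene 0.11 (array([ 571.1, -414.2]), array([41.7, 10.3]), 13.6, 24)
```

Emit:
carry_out(
  motion=[0,0,-1,0,0,0,0,0,-2,0,0,0,0,0,-3,0,0,0,0,0,-4,0,0,0,0,0,-2,0,0,0,0,0,0,0,0,0],
)

```text
clock: 59.6
tool_pos: [0.5756, -0.4072, 0.2696]
eef_rot: [0.788, -0.615, 0.005, 0.0]
contact_force: [-0.2, -1.3, -0.3]
opening: 0.264
```

Run:
```python
from cl import *
from chk import chk
g,_=gr()
for c in('scene','side'):
  d=snap(c)
  A=pts(d,np.ones((400,640),bool)); P=A[(np.linalg.norm(A[:,:2]-g[:2],axis=1)<.05)&(A[:,2]<g[2]-.02)&(A[:,2]>.06)]
  for z in np.arange(g[2]-.08,g[2]-.02,.01):
    Q=P[abs(P[:,2]-z)<.005]
    if len(Q)>4: print(c,(z-g[2]).round(3),rect(Q,0,1))
  print('lowest',P[:,2].min()-g[2])
chk(('scene','side'),y0=-.16)
goto([.5646,-.126,.25],[.053,-.9986,0],[0,0,-1])
```

```text
t 59.6 pos [ 0.5756 -0.4072  0.2696] open 23.3 F [-0.2 -1.3 -0.3]
[[0.243, -0.97, 0.007], [-0.97, -0.243, -0.006], [0.007, -0.005, -1.0]] q [ 0.37  0.86  0.38  1.35 -0.35  0.98 -2.07]
grasp [ 0.5759 -0.4075  0.2246]
scene -0.08 (array([ 582.4, -412.7]), array([35.4, 18.2]), 38.9, 34)
scene -0.07 (array([ 579.5, -407.6]), array([27.8, 19.2]), 9.7, 61)
scene -0.06 (array([ 578.8, -407.2]), array([23.3, 20.2]), 6.3, 53)
scene -0.05 (array([ 580.6, -411.1]), array([24. , 15.2]), 54.2, 40)
scene -0.04 (array([ 577.9, -406.9]), array([22.5, 20.1]), 9.5, 53)
scene -0.03 (array([ 577.9, -407.5]), array([23.6, 18.8]), 10.2, 48)
lowest -0.08302105217562186
side -0.08 (array([ 572.5, -401.2]), array([35.7, 11.6]), 13.1, 7)
side -0.07 (array([ 571.6, -404.2]), array([32.9, 21.7]), 6.2, 16)
side -0.06 (array([ 572.4, -403. ]), array([25.3, 19.9]), 19.2, 14)
side -0.05 (array([ 570.7, -402.9]), array([22. , 21.6]), 7.7, 27)
side -0.04 (array([ 570.9, -398.1]), array([22.3,  8.6]), 23.0, 10)
side -0.03 (array([ 570.2, -394.5]), array([22.2,  8. ]), 19.2, 10)
lowest -0.07898671921454994
scene
body (array([598.4,  10.1]), array([154.8,  48.1]), 84.3, 776) -0.0649 0.0873
caps (array([589.1,   8.9]), array([ 34.7, 132.6]), 2.9, 207) -0.0574 0.0754
[-0.0401, 0.0099, 0.0598]
blocktop (array([597.7, -88. ]), array([42.4, 18.8]), 3.8, 52) -0.0979 -0.0778
foot (array([592.6, -80.9]), array([67.6, 34.9]), 79.8, 50) -0.1125 -0.0504
side
body (array([562.4,  18.5]), array([155.9,  46.9]), 74.7, 509) -0.0628 0.0898
caps (array([585.4,  12.2]), array([ 36.9, 132.8]), 0.9, 328) -0.0542 0.0785
[-0.0358, 0.0146, 0.0641]
blocktop (array([580.8, -89.6]), array([13.5, 20.3]), 24.5, 27) -0.0968 -0.0793
shift cm (cur tool) [-27.37  -5.85   1.47]  in goal tool [-27.98  -0.51   1.5 ] rotvec [-0.    -0.001  0.192]
```

Emit:
carry_out(
  motion=[0,0,0,0,0,0.096,0,0,0,0,0,0.096,-4.7,-0.08,0.2,0,0,0,-4.7,-0.08,0.2,0,0,0,-4.7,-0.08,0.2,0,0,0,-4.7,-0.08,0.3,0,0,0,-4.7,-0.08,0.3,0,0,0,-4.5,-0.1,0.3,0,0,0],
)

```text
clock: 60.8
tool_pos: [0.5643, -0.1245, 0.2495]
eef_rot: [0.726, -0.688, 0.001, 0.001]
contact_force: [0.5, -0.0, -0.0]
opening: 0.269
```

Emit:
carry_out(
  motion=[0,0,0,0,0,0,0,0,0,0,0,0],
)

```text
clock: 61.05
tool_pos: [0.5646, -0.127, 0.25]
eef_rot: [0.726, -0.688, 0.002, 0.001]
contact_force: [-0.2, -0.7, -1.2]
opening: 0.265
```

Run:
```python
from cl import *
from chk import chk
g,_=gr(); chk(('scene','side'),y0=-.16); goto([.5646,-.126,.16],[.053,-.9986,0],[0,0,-1])
for c in('scene','side','wrist'):
  d=snap(c)
  if c=='wrist': save(d,'w11.png')
  A=pts(d,np.ones((400,640),bool)); P=A[(np.linalg.norm(A[:,:2]-g[:2],axis=1)<.05)&(A[:,2]<g[2]-.02)&(A[:,2]>.1)]
  for z in np.arange(g[2]-.08,g[2]-.02,.01):
    Q=P[abs(P[:,2]-z)<.005]
    if len(Q)>4: print(c,(z-g[2]).round(3),rect(Q,0,1))
  W=A[(A[:,1]>-.17)&(A[:,1]<-.118)&(A[:,2]>.033)&(A[:,2]<.041)&(A[:,0]>.55)&(A[:,0]<.58)]
  if len(W): print(c,'wall',np.percentile(W[:,0],[5,50,95]).round(4),W[:,2].max())
```

```text
t 61.05 pos [ 0.5646 -0.127   0.25  ] open 23.4 F [-0.2 -0.7 -1.2]
[[0.053, -0.999, 0.001], [-0.999, -0.053, -0.003], [0.003, -0.001, -1.0]] q [-0.12  0.74  0.45  1.78 -0.46  0.72 -2.5 ]
grasp [ 0.5647 -0.1272  0.205 ]
scene
body (array([602.4,   8.3]), array([155.4,  48.1]), 80.2, 765) -0.065 0.0866
caps (array([588.8,  10.4]), array([ 34.7, 131.8]), 1.5, 211) -0.0555 0.0762
[-0.0401, 0.0102, 0.0595]
blocktop (array([597.6, -88.5]), array([44. , 17.5]), 3.9, 52) -0.0982 -0.0792
foot (array([592.4, -81.9]), array([65.1, 33.2]), 79.8, 41) -0.1123 -0.0524
side
body (array([561.7,  20.8]), array([151.1,  45.8]), 73.4, 514) -0.0581 0.0891
caps (array([584.7,  11.5]), array([ 36.2, 134.4]), 1.2, 321) -0.0557 0.0788
[-0.0359, 0.0143, 0.064]
blocktop (array([581.5, -87.9]), array([17.1, 15.6]), 4.6, 26) -0.0956 -0.0803
foot (array([ 573.2, -104.5]), array([ 5.6, 15.1]), 23.8, 6) -0.1102 -0.0975
shift cm (cur tool) [-0.25  0.01  9.03]  in goal tool [-0.22 -0.01  9.03] rotvec [-0.002 -0.004 -0.002]
scene -0.08 (array([ 569.9, -133.6]), array([33.4, 17. ]), 22.0, 24)
scene -0.07 (array([ 569.5
[... 736 characters left out ...]
 -126.9]), array([19.8, 23.5]), 87.7, 26)
side -0.02 (array([ 563.5, -121.8]), array([15.1, 22. ]), 69.4, 11)
side wall [0.5607 0.5619 0.5642] 0.04044901257970035
wrist -0.08 (array([ 565.4, -129. ]), array([36.3, 18.8]), 2.6, 73)
wrist -0.07 (array([ 565.7, -129.1]), array([34.9, 19.3]), 2.6, 285)
wrist -0.06 (array([ 566.2, -132.4]), array([28.5, 12.9]), 6.9, 202)
wrist -0.05 (array([ 568.2, -130. ]), array([24.3, 19.7]), 65.4, 206)
wrist -0.04 (array([ 567.3, -129.3]), array([21.9, 22.8]), 79.9, 793)
wrist -0.03 (array([ 565.7, -134.9]), array([23.7,  6.3]), 3.4, 134)
wrist -0.02 (array([ 562.7, -135.1]), array([16.2, 24.9]), 50.2, 47)
wrist wall [0.5629 0.565  0.5676] 0.03934089988230344
```

Emit:
carry_out(
  motion=[0,0,4,0,0,0,0,0,3,0,0,0,0,0,2,0,0,0,0,0,1.1,0,0,0,0,0,0.9,0,0,0,0,0,0,0,0,0,0,0,0,0,0,0],
)

```text
clock: 62.18
tool_pos: [0.5655, -0.1269, 0.141]
eef_rot: [0.726, -0.688, 0.002, -0.0]
contact_force: [0.1, -0.0, -1.3]
opening: 0.265
```

Run:
```python
from cl import *
from chk import chk
g,_=gr(); chk(('scene',),y0=-.14); goto([.5646,-.127,.138],[.053,-.9986,0],[0,0,-1])
```

```text
t 62.17 pos [ 0.5655 -0.1269  0.141 ] open 23.4 F [ 0.1 -0.  -1.3]
[[0.053, -0.999, 0.003], [-0.999, -0.053, -0.003], [0.003, -0.003, -1.0]] q [-0.04  0.89  0.33  1.84 -0.55  0.49 -2.43]
grasp [ 0.5656 -0.127   0.096 ]
scene
body (array([596.7,  10. ]), array([153.7,  47.2]), 85.2, 774) -0.0649 0.0863
caps (array([586.8,  11.2]), array([ 35.8, 130.6]), 0.6, 196) -0.0541 0.0766
[-0.0382, 0.0099, 0.0596]
blocktop (array([ 584.1, -112.2]), array([86.3, 39.6]), 57.4, 118) -0.1387 -0.0793
foot (array([595.3, -92.6]), array([87.9, 34.8]), 48.2, 60) -0.1355 -0.0511
shift cm (cur tool) [0.02 0.09 0.31]  in goal tool [0.02 0.09 0.31] rotvec [-0.003 -0.003  0.   ]
```

Emit:
carry_out(
  motion=[0,0.08,0.3,0,0,0,0,0,0,0,0,0,0,0,0,0,0,0],
)

```text
clock: 62.6
tool_pos: [0.5643, -0.1267, 0.1375]
eef_rot: [0.726, -0.688, 0.002, 0.0]
contact_force: [0.4, -0.2, -0.8]
opening: 0.267
```

Emit:
carry_out(
  motion=[0,0,0,0,0,0,0,0,0,0,0,0,0,0,0,0,0,0,0,0,0,0,0,0],
  hand=5.0,
)

```text
clock: 63.1
tool_pos: [0.5643, -0.1267, 0.1374]
eef_rot: [0.726, -0.688, 0.002, 0.0]
contact_force: [0.8, -0.2, -0.7]
opening: 0.566
```

Emit:
carry_out(
  motion=[0,0,0,0,0,0,0,0,0,0,0,0,0,0,0,0,0,0,0,0,0,0,0,0,0,0,0,0,0,0],
  hand=8.8,
)

```text
clock: 63.72
tool_pos: [0.5644, -0.1267, 0.1374]
eef_rot: [0.726, -0.688, 0.002, 0.0]
contact_force: [0.2, -0.4, 0.2]
opening: 0.999
```

Run:
```python
from cl import *
g,_=gr(); cl('scene',.52,.62,-.16,-.1); cl('side',.52,.62,-.16,-.1)
```

```text
t 63.73 pos [ 0.5644 -0.1267  0.1374] open 88.0 F [ 0.2 -0.4  0.2]
[[0.053, -0.999, 0.002], [-0.999, -0.053, -0.002], [0.003, -0.002, -1.0]] q [-0.04  0.9   0.32  1.85 -0.56  0.48 -2.42]
grasp [ 0.5645 -0.1268  0.0924]
scene 0.07 (array([ 569.1, -130.7]), array([17.8, 96.7]), 86.0, 36)
scene 0.08 (array([ 570. , -127.7]), array([99.8, 21.2]), 0.3, 51)
scene 0.09 (array([ 568.8, -128.1]), array([96.8, 17.4]), 2.6, 48)
scene 0.1 (array([ 568.7, -133.2]), array([15.6, 95.7]), 85.6, 29)
scene 0.108 (array([ 568.3, -134.7]), array([11.8, 96.7]), 84.5, 12)
scene 0.115 (array([ 569.7, -132.8]), array([98.9,  7.7]), 1.6, 7)
side 0.07 (array([ 577.2, -124.5]), array([16.5, 66.5]), 64.3, 18)
side 0.08 (array([ 578.8, -123.2]), array([78.7, 22.1]), 1.9, 35)
side 0.09 (array([ 577.2, -125. ]), array([82.8, 22.3]), 4.9, 36)
side 0.1 (array([ 576.7, -125. ]), array([87.8, 21.3]), 3.9, 46)
side 0.108 (array([ 577. , -124.7]), array([85. , 21.8]), 6.0, 26)
side 0.115 (array([ 611.2, -123. ]), array([25.1, 11. ]), 84.9, 19)
```

Retreat straight up and inspect.

Emit:
carry_out(
  motion=[0,0,-1.5,0,0,0,0,0,-3,0,0,0,0,0,-4,0,0,0,0,0,-4,0,0,0,2,0,-3,0,0,0,0,0,0,0,0,0,0,0,0,0,0,0],
)

```text
clock: 64.7
tool_pos: [0.5646, -0.1455, 0.2921]
eef_rot: [0.726, -0.688, 0.001, 0.0]
contact_force: [0.9, 1.1, 0.1]
opening: 1.001
```

Run:
```python
from cl import *
from chk import chk
g,_=gr()
for c in('scene','side','wrist'): d=cl(c,.52,.62,-.16,-.1,zs=(.045,.06,.075,.09,.1,.108))
save(d,'w12.png'); chk(y0=-.11)
d=snap('side'); cv2.imwrite('pics/d12.png',cv2.resize(d['frame'][150:270,260:380,::-1],None,fx=5,fy=5,interpolation=3))
A=pts(snap('wrist'),np.ones((400,640),bool)); Q=A[(A[:,0]>.572)&(A[:,0]<.618)&(A[:,1]>-.13)&(A[:,1]<-.055)&(A[:,2]>.028)&(A[:,2]<.04)]; print('foot y',np.percentile(Q[:,1],[1,99]).round(4))
for t in('tape_roll','dish','wash_bottle'):
    d=snap('side'); m=finder.masks_of(d,t)[0]; P=pts(d,m['pixels']); print(t,np.median(P,0).round(3))
```

```text
t 64.7 pos [ 0.5646 -0.1455  0.2921] open 88.2 F [0.9 1.1 0.1]
[[0.054, -0.999, 0.001], [-0.999, -0.054, -0.001], [0.001, -0.001, -1.0]] q [-0.11  0.69  0.49  1.73 -0.42  0.82 -2.5 ]
grasp [ 0.5646 -0.1455  0.2471]
scene 0.045 (array([ 570.4, -129.1]), array([19.1, 12.2]), 51.9, 17)
scene 0.06 (array([ 566.6, -128.7]), array([34.6, 16.8]), 7.5, 37)
scene 0.075 (array([ 564.5, -127.3]), array([45. , 20.1]), 2.6, 44)
scene 0.09 (array([ 565.3, -127.3]), array([55.1, 18.3]), 3.7, 41)
scene 0.1 (array([ 566.3, -127. ]), array([60.4, 21.4]), 3.0, 48)
side 0.045 (array([ 560.2, -118.4]), array([14.3,  5.5]), 13.1, 7)
side 0.06 (array([ 560.8, -120.9]), array([16.3, 30.5]), 77.8, 21)
side 0.075 (array([ 561.2, -124.4]), array([40.4, 20.5]), 4.1, 16)
side 0.09 (array([ 561.2, -118.2]), array([18. , 51.6]), 77.0, 22)
side 0.1 (array([ 562.4, -122.4]), array([19.5, 58.9]), 88.3, 27)
side 0.108 (array([ 562.4, -124.5]), array([57.3, 16.3]), 4.9, 10)
wrist 0.045 (array([ 564.7, -135.9]), array([15.3,  0.8]), 3.0, 12)
wrist 0.06 (array([ 564.3, -127.1]), array([31. , 18.6]), 2.8, 108)
wrist 0.075
[... 668 characters left out ...]
 -0.0586 0.0886
caps (array([584.5,  12.4]), array([ 35.9, 134.2]), 1.4, 333) -0.0546 0.0795
[-0.0357, 0.0148, 0.0643]
blocktop (array([580.4, -88.7]), array([13.5, 20.6]), 24.5, 25) -0.0958 -0.0786
wrist
body (array([587.5,   7.4]), array([ 53.8, 144.7]), 1.9, 939) -0.065 0.0805
caps (array([588. ,   5.2]), array([ 36.4, 122.5]), 0.6, 1564) -0.056 0.0665
[-0.0445, 0.015, 0.0524]
blocktop (array([597.1, -89.1]), array([44.6, 17.1]), 1.9, 694) -0.0981 -0.0798
foot (array([592.5, -87.1]), array([45.5, 45.1]), 89.8, 318) -0.11 -0.0643
foot y [-0.1114 -0.0648]
tape_roll [0.615 0.21  0.022]Traceback (most recent call last):
  File "<stdin>", line 9, in <module>
IndexError: list index out of range
```

View pics/w12.png

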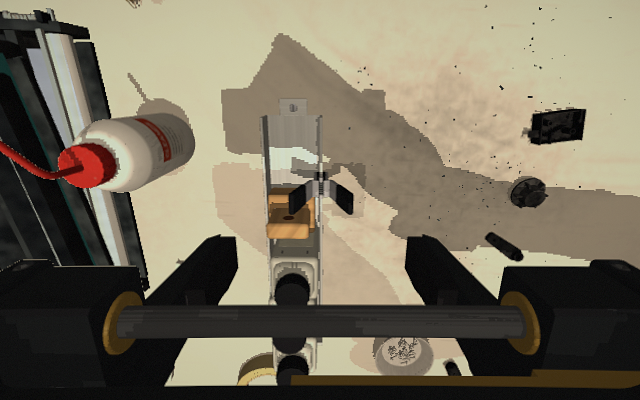

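View pics/d12.png

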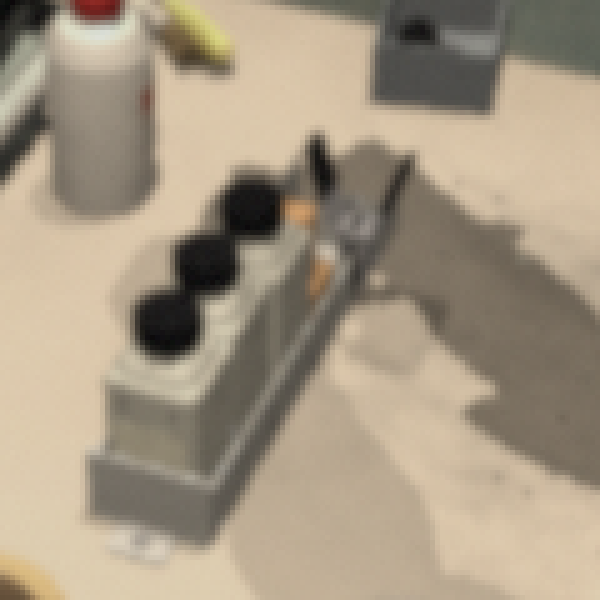

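Run:
```python
from h import *
d=snap('wrist'); A=pts(d,np.ones((400,640),bool))
for x in np.arange(.572,.62,.006):
    s=A[abs(A[:,0]-x)<.003]
    b=s[(s[:,1]>-.08)&(s[:,1]<-.05)&(s[:,2]>.045)&(s[:,2]<.085)]
    f=s[(s[:,1]>-.13)&(s[:,1]<-.055)&(s[:,2]>.03)&(s[:,2]<.038)]
    print(x.round(3),'bottle rear',np.percentile(b[:,1],[10,50]).round(4) if len(b)>3 else None,len(b),'foot',(f[:,1].min().round(4),f[:,1].max().round(4)) if len(f)>3 else None)
save(d,'x.png'); cv2.imwrite('pics/w13.png',cv2.resize(d['frame'][170:310,240:370,::-1],None,fx=4.2,fy=4.2,interpolation=3))
```

```text
0.572 bottle rear [-0.0652 -0.0647] 96 foot (np.float64(-0.1102), np.float64(-0.0645))
0.578 bottle rear [-0.065  -0.0645] 90 foot (np.float64(-0.1075), np.float64(-0.0957))
0.584 bottle rear [-0.0647 -0.0643] 86 foot (np.float64(-0.0995), np.float64(-0.0968))
0.59 bottle rear [-0.0646 -0.064 ] 85 foot None
0.596 bottle rear [-0.0642 -0.0637] 85 foot None
0.602 bottle rear [-0.0641 -0.0635] 87 foot (np.float64(-0.1116), np.float64(-0.0959))
0.608 bottle rear [-0.0636 -0.0632] 86 foot (np.float64(-0.1118), np.float64(-0.0957))
0.614 bottle rear [-0.0789 -0.0617] 33 foot (np.float64(-0.111), np.float64(-0.0946))
0.62 bottle rear None 1 foot (np.float64(-0.1107), np.float64(-0.0841))
```

View pics/w13.png

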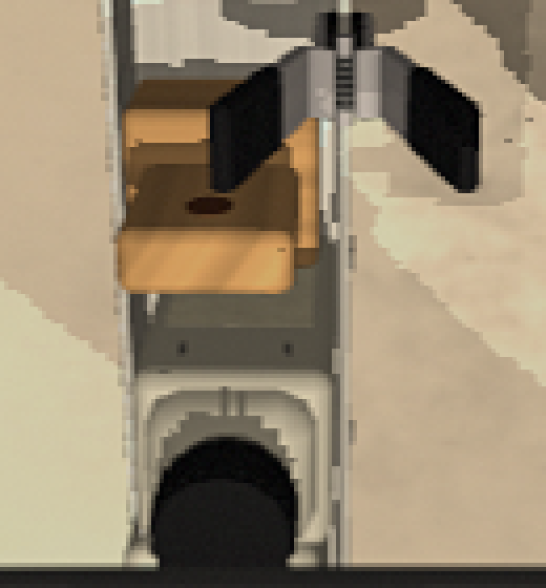

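Run:
```python
from h import *
print(workorder.finish_job())
```

```text
the job is handed in; nothing more can be done
None
```

I handed the job in with all three bottles standing cap up in the rail, the block pushed against the last bottle, and the spring clamp on the rail wall nearest the robot. It took about 65 s of robot time.

**Last checks**
- **Bottles:** the caps are about 50 mm apart, as the 50 mm bodies require, and the row is closed up to the end plate.
- **Block:** the front of its foot reads y = -64.5 mm and the back of the last bottle -64.7 mm, so they touch. The block is turned about 1 to 1.5° from the rail's direction, so one corner may stand about 1 mm off.
- **Clamp:** it sits straight on the wall about 5 mm behind the block, and was lowered to the height for a proper fit.
- **Other things:** the tape roll reads the same position as at the start. The last check for the dish and wash bottle did not run because the finder missed one of them. Both look untouched in the last pictures.

**What went wrong on the way**
- One of my open commands was malformed and refused, so the arm lifted the block out of the rail. I put it back.
- Twice after I released the block it was about 30 mm back from the bottles, and I don't know why. I then pushed it home from behind with the closed fingers, and it stayed there.

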